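Snap the service cover onto the microtome control unit

ROBOT

A 6-joint arm with a two-finger parallel gripper is mounted at the origin on the work surface. World frame = base frame: x ahead of the robot, y to its left, z up, the work surface at z = 0. Lengths are in mm, angles in rad, forces in N, time in s.
With the tool pointing down it reaches from about 325 to 925 mm from the base axis. Payload 3.1 kg.
Tool frame: the origin (TCP) lies on the centre line of the jaws, within the pads' length; the fingertips stand 22 mm ahead of it and the grasp point (between the pads) lies 3 mm ahead of it; x points along the fingers, z is the direction in which the jaws open and shut, and the axes are right-handed (so a half turn about x gives the same grasp; the last joint's range is limited). The gripper opens to 85 mm and grips with 20 to 120 N. Pads are 22 mm wide; open, the fingers measure 114 mm over their backs; the gripper's body (76 mm by 85 mm) begins 54 mm behind the grasp point. The pads swing forward as they close: fully open they stand 13 mm farther back than shut.
Start: joints at [-1.225, 0.217, 1.613, -0, 1.311, -0.112], TCP at [276.257, -560.644, 253.3] pointing down, gripper open.
Joint ranges: [-2.75, 2.75], [-0.78, 2.1], [0.31, 2.55], [-1.13, 4.27], [0.13, 2.63], [-2.58, 2.58]. Speed limits (rad/s): [2.79, 2.79, 3.14, 3.14, 3.14, 3.14].

INTERFACE

Orientations are given as a rotation vector (axis times angle).
In Python, from cell import robot gives the robot as it stands.
- The arm moves only by the tool arm_command, never from a script. Its argument "deltas" is a list of rows, each a list of 3 entries, a list of its own where there are three numbers: the turn, a rotation vector about the world's x, y, z in rad, then the shift along the world's x, y, z in cm, then the opening, from -1 (shut) to 1 (fully open). In form: [[[wx, wy, wz], [dx, dy, dz], jaw], ...]. A call has exactly 10 rows; each row shifts and turns the commanded pose from where the row before left it; what a row does not reach is not made up. A row lasts 1/8 s, in which the tool goes at most 62.5 mm and 10.7 degrees, less where a joint would pass 70% of its speed; a pose out of reach is approached as far as the arm can. A call with a gripper value outside its range is refused whole. The fingers move at their own pace and stop on an object; the grip force is fixed at half the most. Time passes only in rows, so rows that do not move let the fingers close, or fill a call up. It gives the time, the measured TCP pose, the force and the opening at its end, in the units of the state.
- robot.get_obs(): the state, without advancing time (a new reading comes with each control period).
- robot.get_image(name): name is "side" or "top" or "wrist"; returns a dict with "color" (400x640x3 uint8, red, green, blue), "depth" (400x640 float32, mm along the optical axis (not along the pixel's ray), 0 where there is no reading), "fx", "fy", "cx", "cy" (pixels), "extrinsics" (4x4, takes a point from camera to world coordinates). Camera axes: x right, y up, looking along -z (the intrinsics and any distortion apply to the point x, -y, -z); pixel columns grow to the right and rows downward; lengths in mm; the calibration is good to about 2 mm. A picture is of the moment at which its call begins.
- robot.finish_job(): hands the job in, once; it reports no verdict.
The state is a dict: "time": time; "qpos": joint angles; "qvel": joint speeds; "tau": joint torques, N m; "eef_pos": TCP position; "eef_rot": TCP orientation; "ft_force": force on the tool from outside, world axes, zero at the start; "wrist_torque": the same for the moment, N m; "gripper_width": finger opening in mm.
Only numpy, scipy, OpenCV 4.12 (cv2) and the standard library are available. Lean on these libraries where they do the work, as an engineer would, in place of code of your own. Each camera call takes 0.05 s, during which the arm holds its last target.

TASK

Pick up the aluminium cover by its black grip and lay it on the open control unit, feeling for the place where the four white snap posts slip into its four corner holes (the posts do not sit exactly where the housing suggests). Then let go and press the flat plate down gently near each corner, not by the grip, until all four posts have clicked through and the cover is fully home all round. Do not force it or cock it, and leave the things lying nearby where they are.

Things in the scene. Friction and masses are not known exactly. Their poses are not given: they have to be found in the camera images.
- unit: Control unit, fixed to the bench: open-topped grey and white housing 180 x 140 mm (x, y), walls 4 mm thick and 53 mm high. Origin: centre of its underside at bench level, z up. An inner deck carries four alike white snap posts, nominally at x = +-64 mm, y = +-44 mm. The whole deck sits off by up to 6 mm each way in x and y, square, and up to 2 mm high; it does not move. This is not measured
- pin0 (a joint): brass contact pin of 6 mm beside the post at +x +y, sprung (about 1 N), joint value in m, grows as pressed: 0 up, near 0.004 when the cover is home there. Post: 16 mm round shoulder, top 55 to 57 mm above the bench, on which the cover's underside rests when home. On it a core with two sprung prongs like an arrow-head: flat tip 6 mm wide, 16 mm above the shoulder, widest (14.5 mm) 6 mm above it
- pin1 (a joint): brass contact pin of 6 mm beside the post at +x -y, sprung (about 1 N), joint value in m, grows as pressed: 0 up, near 0.004 when the cover is home there. Cover laid with the tips in its holes: underside about 11 mm above the shoulders (65 to 69 mm over the bench); held up on the tips instead: 16 mm above them (71 to 74 mm)
- pin2 (a joint): brass contact pin of 6 mm beside the post at -x -y, sprung (about 1 N), joint value in m, grows as pressed: 0 up, near 0.004 when the cover is home there. A corner pushed down on the plate inward of its hole takes about 10 N, more or less by 20 %; at the click the force falls away, then the shoulder stops the cover hard
- pin3 (a joint): brass contact pin of 6 mm beside the post at -x +y, sprung (about 1 N), joint value in m, grows as pressed: 0 up, near 0.004 when the cover is home there
- cover: Flat aluminium plate 160 x 120 x 4 mm (x, y, z), about 0.3 kg, loose, flat on the bench. Origin: centre of its underside, z up. Square holes 11 mm wide at x = +-64, y = +-44 mm. In the middle of its top a black grip block 70 mm long (x), 20 wide (y), 30 tall. Either way round (half a turn) fits. Free places to push lie inward of each hole, as x = +-42, y = +-40 mm
- plate: the flat plate of the cover alone; same origin and axes as the cover. It is thin: push on it with less than 30 N, or it bends
- grip: the black grip block of the cover alone (for lifting; glued on, not for pressing); same origin and axes as the cover
- jar: bystander: amber glass jar 48 mm across, 60 mm tall; origin at the centre of its underside
- blockbox: bystander: clear divided tray 90 x 70 x 25 mm; origin at the centre of its underside
- dish: bystander: shallow steel dish 70 mm across, 14 mm tall; origin at the centre of its underside
Mind the look-alikes: they are no part of the job. Several things have the shape of the cover; the one meant has the colours described above.

How it is judged (in metres and radians):
On the way:
1. the cover lies on the posts, square with the unit, the posts' tips in its holes (horizontal distance between cover and unit below 0.016 m and angle between the x axis of cover and the x axis of unit, either way round below 0.07 rad and z of cover in the frame of unit below 0.07 m and angle between cover's own z axis and vertical below 0.1 rad), for 0.2 s.
At the end, for the whole second after the job is handed in: The cover lies level and at rest on the unit, square within 4 degrees, clicked down at all four corners: each corner's contact pin is pressed by more than 2.5 mm (4 mm when flush on the shoulders, within 1.5 mm) (horizontal distance between cover and unit below 0.016 m and angle between the x axis of cover and the x axis of unit, either way round below 0.07 rad and value of joint each of pin0, pin1, pin2, pin3 above 0.0025 m and angle between cover's own z axis and vertical below 0.04 rad and linear speed of cover below 0.01 m/s); the robot touches nothing.
It fails at once if the flat plate is pushed by the fingers with more than 30 N (contact force between the fingers and plate above 30 N).
It fails at once if the cover is forced down the posts by its grip (contact force between the fingers and grip above 10 N and value of joint any of pin0, pin1, pin2, pin3 above 0.0015 m).
It fails at once if the cover is cocked by more than 10 degrees on the posts (horizontal distance between cover and unit below 0.016 m and z of cover in the frame of unit below 0.07 m and angle between cover's own z axis and vertical above 0.175 rad).
It fails at once if a bystander is moved by more than 25 mm (distance of any of jar, blockbox, dish from where it was at the start of the episode above 0.025 m).
It also fails if it takes over 72 s, if anything falls off the work surface, if the arm or the gripper's body presses on something with over 40 N, if the wrist force passes 120 N, or if a joint passes its speed limit or range.

## Working session

There is one attempt and no reset: what is moved stays moved. The work goes in short steps, Python scripts to look and compute and a tool call to move; the robot and the scene stay as the last step left them, time stands still between calls to the robot, and variables do not carry over. Pictures are saved under pics/ and viewed, and the job is handed in when it is done.

Besides the shell and the picture viewer there is one more tool, called in YAML: its name, and indented under it one key for each argument. arm_command: Moves the arm, as the interface text tells. Its arguments: {"type":"object","properties":{"deltas":{"type":"array"}},"required":["deltas"]}

```bash
ls; mkdir -p pics
cat > h.py <<'E'
import numpy as np, cv2
from cell import robot
from scipy.spatial.transform import Rotation as R
def grab(n,f):
    d=robot.get_image(n); np.savez('pics/'+f+'.npz',**d)
    cv2.imwrite('pics/'+f+'.png',d['color'][:,:,::-1]); return d
def load(f): return dict(np.load('pics/'+f+'.npz'))
def ray(d,u,v):
    E=d['extrinsics']; r=E[:3,:3]@np.array([(u-d['cx'])/d['fx'],-(v-d['cy'])/d['fy'],-1.]); return E[:3,3],r
def onz(d,u,v,z):
    o,r=ray(d,u,v); return o+r*(z-o[2])/r[2]
def dep(d,u,v):
    o,r=ray(d,u,v); return o+r*float(d['depth'][int(v),int(u)])
def cloud(d):
    H,W=d['depth'].shape; v,u=np.mgrid[:H,:W]; D=d['depth'].astype(float)
    P=np.stack([(u-d['cx'])/d['fx']*D,-(v-d['cy'])/d['fy']*D,-D],-1)
    return P@d['extrinsics'][:3,:3].T+d['extrinsics'][:3,3]
E
python3 - <<'E'
from h import *
print(robot.get_obs())
for n in ['side','top','wrist']:
    d=grab(n,n+'0'); print(n,d['fx'],d['cx'],d['cy'],d['extrinsics'].round(3).tolist(),[k for k in d])
E
```

```text
pics
{'time': 0.0, 'qpos': array([-1.22521840e+00,  2.17790952e-01,  1.61494776e+00, -1.35606265e-06,
        1.31130796e+00, -1.12182629e-01]), 'qvel': array([ 0.00010598, -0.00076789,  0.00071476,  0.00023746, -0.00161299,
       -0.00068299]), 'tau': array([ 5.95972142e-04, -3.96849847e+01, -3.03854370e+01, -1.01515905e-04,
        9.70173773e-03,  1.58200919e-05]), 'eef_pos': array([ 275.97799136, -559.90501873,  251.93827906]), 'eef_rot': array([ 0.8672452 ,  1.39361624, -0.86475264]), 'ft_force': array([-0.38761284,  0.8784358 ,  0.05334188]), 'wrist_torque': array([0.02419202, 0.01062801, 0.03005345]), 'gripper_width': 85.72886477695997}
side 439.16750570204584 316.74397210645515 204.50299061626467 [[-0.993, 0.039, -0.111, 415.044], [-0.115, -0.507, 0.854, 885.755], [-0.023, 0.861, 0.508, 653.405], [0.0, 0.0, 0.0, 1.0]] ['color', 'depth', 'fx', 'fy', 'cx', 'cy', 'extrinsics']
top 471.6083010078383 323.8955693082312 193.62911096016475 [[-0.005, 0.997, -0.079, 450.809], [-1.0, -0.006, -0.01, -186.747], [-0.01, 0.079, 0.997, 1420.891], [0.0, 0.0, 0.0, 1.0]] ['color', 'depth', 'fx', 'fy', 'cx', 'cy', 'extrinsics']
wrist 295.2339872853466 317.4632305399068 206.92359959018572 [[0.442, 0.857, 0.264, 344.596], [-0.897, 0.423, 0.127, -526.947], [-0.003, -0.293, 0.956, 372.786], [0.0, 0.0, 0.0, 1.0]] ['color', 'depth', 'fx', 'fy', 'cx', 'cy', 'extrinsics']
```

View pics/top0.png

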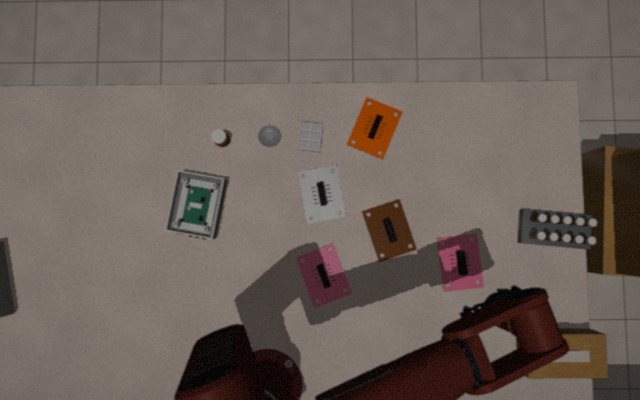

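View pics/side0.png

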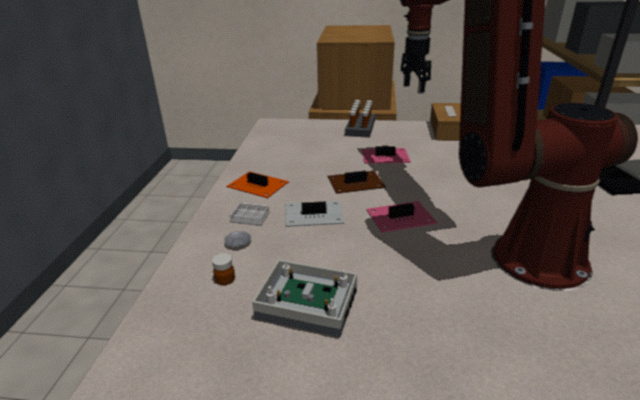

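View pics/wrist0.png

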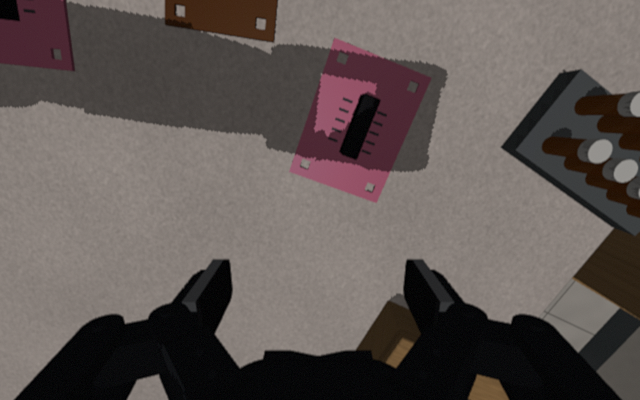

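The aluminium cover is at top px (322,194), in side view at (315,213). The open unit is at top px (197,204), with the jar at (220,137), dish at (269,135) and tray at (310,136). The orange, brown and pink plates are look-alikes.

Run:
```python
from h import *
d=load('top0'); P=cloud(d); hsv=cv2.cvtColor(d['color'],cv2.COLOR_RGB2HSV)
for n,(u0,v0,u1,v1) in dict(cover=(292,160,352,230),unit=(160,160,235,245)).items():
    sub=np.s_[v0:v1,u0:u1]; Z=P[sub][...,2]
    print(n,'depth valid',(d['depth'][sub]>0).mean(), np.percentile(Z,[1,10,50,90,99]).round(1), hsv[sub][::10,::10].reshape(-1,3)[:12].tolist())
s=load('side0');Ps=cloud(s)
print('bench z top',P[300:310,420:430,2].mean(),'side',Ps[330:340,450:460,2].mean())
# cover: mask bright pixels
sub=d['color'][160:230,290:355].astype(int); cv2.imwrite('pics/c.png',cv2.resize(sub[:,:,::-1].astype(np.uint8),None,fx=8,fy=8,interpolation=0))
sub=d['color'][160:245,160:235]; cv2.imwrite('pics/u.png',cv2.resize(sub[:,:,::-1],None,fx=7,fy=7,interpolation=0))
```

```text
cover depth valid 0.9964285714285714 [-4.7 -1.3  3.5  9.  38.1] [[14, 41, 131], [11, 44, 123], [12, 33, 133], [12, 38, 135], [14, 38, 134], [12, 34, 128], [12, 38, 135], [13, 27, 130], [42, 9, 140], [30, 6, 136], [10, 36, 127], [11, 36, 134]]
unit depth valid 0.9965490196078431 [-5.4 -1.5 13.9 46.5 63.3] [[14, 34, 127], [12, 36, 129], [12, 33, 130], [16, 42, 128], [13, 38, 127], [11, 33, 132], [14, 38, 134], [14, 38, 129], [11, 38, 133], [10, 30, 127], [16, 29, 133], [9, 37, 90]]
bench z top 1.4984600385564568 side 0.2458549227949186
```

View pics/c.png

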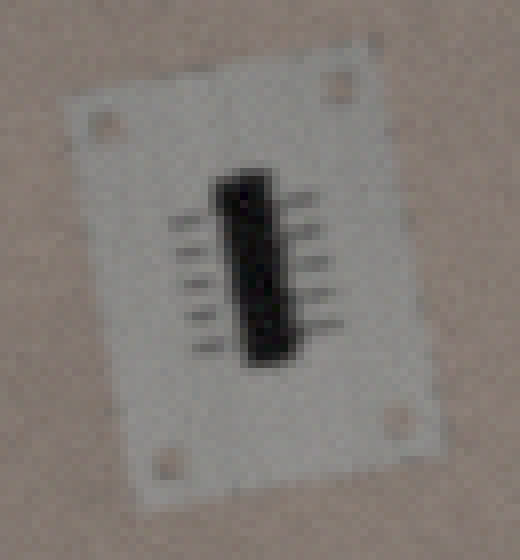

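View pics/u.png

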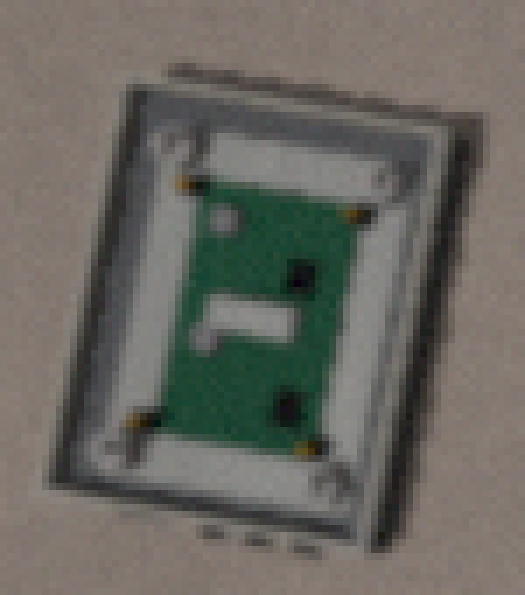

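Run:
```python
from h import *
d=load('top0')
H=[onz(d,u/8+290,v/8+160,3) for u,v in [(105,125),(340,87),(398,420),(168,466)]]
H=np.array(H);print(H.round(1),H.mean(0).round(1)); a=(H[0]+H[1]-H[2]-H[3]);print('x axis ang',np.arctan2(a[1],a[0]),np.linalg.norm(a)/2)
U=np.array([onz(d,u/7+160,v/7+160,53) for u,v in [(130,88),(455,120),(375,550),(50,487)]]);print(U.round(1),U.mean(0).round(1));a=(U[0]+U[1]-U[2]-U[3]);print(np.arctan2(a[1],a[0]),np.linalg.norm(a)/2)
for n,(u,v) in dict(jar=(220,137),dish=(269,135),tray=(310,136)).items(): print(n,onz(d,u,v,20).round(0))
o=robot.get_obs(); M=R.from_rotvec(o['eef_rot']).as_matrix();print(M.round(3))
w=load('wrist0');E=w['extrinsics'];print('cam in tool',(M.T@(E[:3,3]-o['eef_pos'])).round(1),(M.T@E[:3,:3]).round(3))
```

```text
[[ 617.7 -110.7    3. ]
 [ 631.5 -199.7    3. ]
 [ 505.4 -220.6    3. ]
 [ 488.6 -134.1    3. ]] [ 560.8 -166.2    3. ]
x axis ang 0.1720404529042586 129.4713378182804
[[623.2 251.6  53. ]
 [608.8 115.2  53. ]
 [430.2 146.4  53. ]
 [456.9 281.7  53. ]] [529.8 198.7  53. ]
-0.17590519180074324 175.18320754259886
jar [734. 139.  20.]
dish [739.  -9.  20.]
tray [ 736. -133.   20.]
[[-0.001  0.897  0.442]
 [ 0.002  0.442 -0.897]
 [-1.     0.    -0.002]]
cam in tool [-120.6   76.2    0.3] [[ 0.001  0.293 -0.956]
 [ 0.     0.956  0.293]
 [ 1.    -0.     0.001]]
```

arm_command:
  deltas:
    - [[0,0,-0.0285],[3.2,4.0,0],1]
    - [[0,0,-0.0285],[3.2,4.0,0],1]
    - [[0,0,-0.0285],[3.2,4.0,0],1]
    - [[0,0,-0.0285],[3.2,4.0,0],1]
    - [[0,0,-0.0285],[3.2,4.0,0],1]
    - [[0,0,-0.0285],[3.2,4.0,0],1]
    - [[0,0,-0.0285],[3.2,4.0,0],1]
    - [[0,0,-0.0285],[3.2,4.0,0],1]
    - [[0,0,-0.0285],[3.2,4.0,0],1]
    - [[0,0,-0.0285],[3.2,4.0,0],1]

```text
time: 1.4
eef_pos: [596.9, -159.1, 252.9]
eef_rot: [1.081, 1.286, -1.082]
ft_force: [-0.6, -0.8, -0.4]
gripper_width: 85.0
```

Run:
```python
from h import *
d=grab('wrist','w1'); o=robot.get_obs(); print(o['eef_pos'],o['qpos'],o['time'],R.from_rotvec(o['eef_rot']).as_matrix().round(3))
```

```text
[ 600.23190308 -153.79695757  253.00412288] [-0.36680147  0.20458403  1.62853148  0.00621804  1.30697806  1.02739889] 1.45 [[ 0.004  0.985  0.174]
 [ 0.005  0.174 -0.985]
 [-1.     0.004 -0.004]]
```

View pics/w1.png

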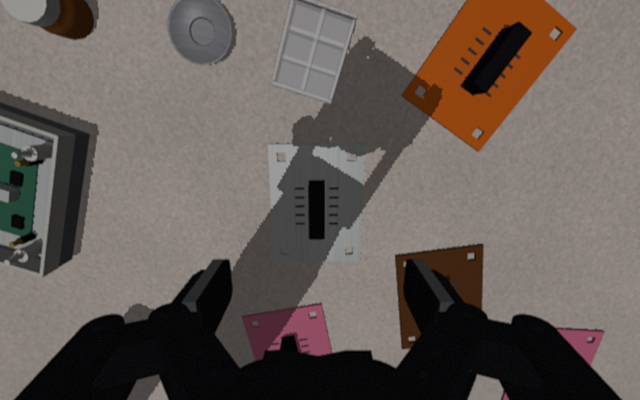

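arm_command:
  deltas:
    - [[0,0,-0.035],[-0.3,3.5,-0.5],1]
    - [[0,0,-0.035],[-0.3,3.5,-0.5],1]
    - [[0,0,-0.035],[-0.3,3.5,-0.5],1]
    - [[0,0,-0.035],[-0.3,3.5,-0.5],1]
    - [[0,0,-0.035],[-0.3,3.5,-0.5],1]
    - [[0,0,-0.035],[-0.3,3.5,-0.5],1]
    - [[0,0,-0.035],[-0.3,3.5,-0.5],1]
    - [[0,0,-0.035],[-0.3,3.5,-0.5],1]
    - [[0,0,-0.035],[-0.3,3.5,-0.5],1]
    - [[0,0,-0.035],[-0.3,3.5,-0.5],1]

```text
time: 2.7
eef_pos: [565.8, 190.2, 202.8]
eef_rot: [1.339, 1.12, -1.34]
ft_force: [0.4, 0.3, -0.1]
gripper_width: 85.7
```

Run:
```python
from h import *
import time
grab('wrist','w2x');grab('wrist','w2x')
d=grab('wrist','w2'); o=robot.get_obs(); print(o['eef_pos'],o['qpos'],o['time'],R.from_rotvec(o['eef_rot']).as_matrix().round(3))
print(load('w2x')['extrinsics'][:3,3],d['extrinsics'][:3,3])
cv2.imwrite('pics/w2b.png',cv2.resize(d['color'][60:300,180:460,::-1],None,fx=2.8,fy=2.5,interpolation=cv2.INTER_CUBIC))
```

```text
[565.42213586 190.37054203 202.47384617] [ 2.07281816e-01  2.05711285e-01  1.72591751e+00 -2.60123774e-04
  1.21155385e+00  1.95226742e+00] 2.85 [[-0.002  0.985 -0.173]
 [-0.001 -0.173 -0.985]
 [-1.    -0.001  0.001]]
[639.96066646 180.61532001 322.46454783] [640.26968885 178.9779578  322.654027  ]
```

View pics/w2.png

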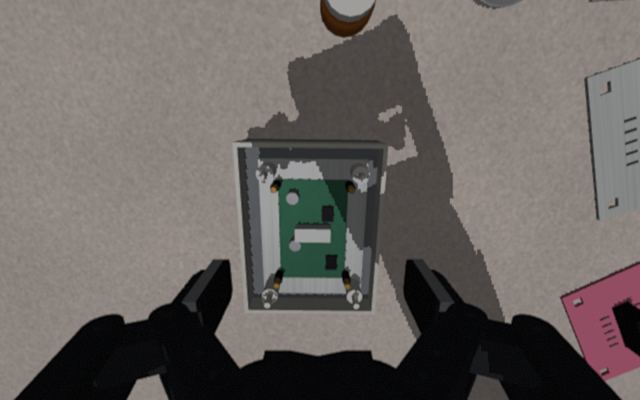

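Run:
```python
from h import *
d=load('w2')
c=d['color'][135:315,230:390,::-1].astype(float)*1.5
cv2.imwrite('pics/w2c.png',cv2.resize(np.clip(c,0,255).astype(np.uint8),None,fx=3.3,fy=3.3,interpolation=cv2.INTER_CUBIC))
c=np.hstack([np.vstack([cv2.resize(np.clip(d['color'][v-17:v+18,u-17:u+18,::-1]*1.6,0,255).astype(np.uint8),None,fx=8,fy=8,interpolation=0) for v in vs]) for u,vs in ((265,(172,297)),(358,(172,297)))])
cv2.imwrite('pics/w2d.png',c)
```

```text
(no output)
```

View pics/w2d.png

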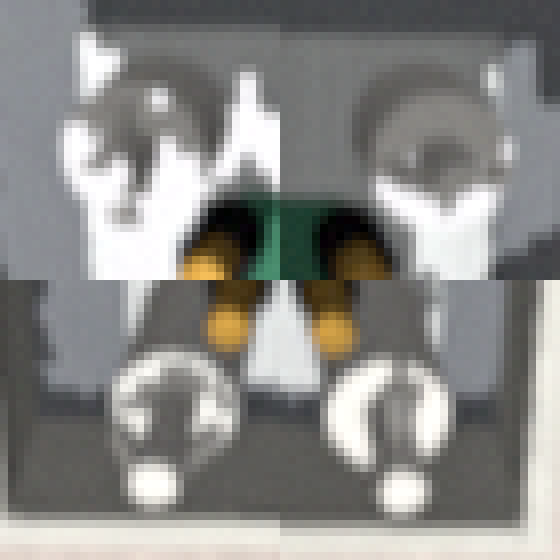

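View pics/w2c.png

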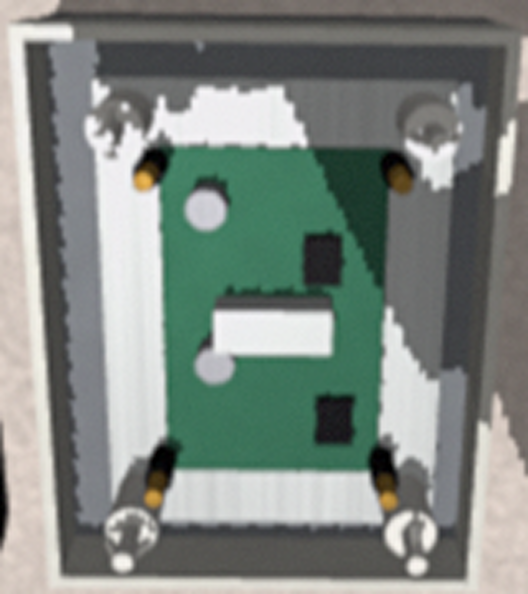

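Run:
```python
from h import *
d=load('w2');P=cloud(d)
for u,v in ((265,172),(361,172),(267,303),(356,303)):
    print(u,v); print(P[v-12:v+13:2,u-12:u+13:2,2].round(0).astype(int))
print('rim samples',[P[v,u].round(1).tolist() for u,v in ((238,160),(382,160),(310,308))],'bench',P[200:210,100:110,2].mean())
```

```text
265 172
[[ 30  30 323  34  34  34  35  36  34  35  34  34  34]
 [ 30  30  31  34  35  34  40  41  40  36  34  34  34]
 [ 30  30  31  35  33  52  53  52  49  43  39  34  33]
 [ 32  31  31  57  57  57  56  57  55  51  45  38  33]
 [ 30  30  56  58  64  63  56  57  58  56  50  40  34]
 [ 31  31  58  58  69  67  57  57  58  57  52  43  35]
 [ 31  28  57  57  70  69  63  56  56  57  56  42  36]
 [ 30  30  57  73  74  71  67  59  58  57  56  36  36]
 [ 31  29  57  75  72  72  70  56  57  57  51  35  35]
 [ 31  31  58  73  74  73  57  56  57  57  34  34  35]
 [ 30  30  30  57  73  70  57  56  58  34  34  40  40]
 [ 30  29  30  34  34  65  34  34  33  34  49  49  47]
 [ 30  30  30  34  34  35  35  35  35  51  52  50  50]]
361 172
[[33 34 34 33 34 34 34 35 34 34 30 31 29]
 [34 34 33 35 35 35 34 34 35 34 30 29 30]
 [34 33 38 43 46 47 47 39 33 34 29 30 30]
 [35 37 44 51 55 57 58 57 48 35 30 30 29]
 [34 41 49 58 57 58 57 56 57 56 29 30 31]
 [35 47 56 57 57 58 56 58 57 57 30 28 31]
 [34 48 56 56 57 59 62 57 57 58 57 30 30]
 [34 47 56 63 56 63 69 70 57 57 56 30 29]
 [34 34 57 66 67 71 72 74 74 68 
[... 861 characters left out ...]
  57  56  58  64  64  57  57  29  29  30  31]
 [ 30  29  56  56  62  65  66  56  56  31  30  30  32]
 [ 32  33  56  56  63  68  67  56  56  33  34  32  32]
 [ 38  37  37  57  56  69  71  68  36  38  37  36  37]
 [ 41  40  41  40  40  73  73  72  40  40  41  40  40]
 [ 43  43  44  45  44  73  72  73  43  43  44  44  44]
 [ 48  46  47  48  47  74  73  73  49  49 323  48  47]
 [ 51  52  51  52  51  52  52  51  51  51  51  50  51]
 [ 52  53  54  53  54  52  53  53  53  52  52  54  53]
 [ 53  53  53  51  52  53  52  53  54  53  53  53  55]
 [ -2   0   0  -1  -1  -1   0  -1   0  -1   0   1  -1]]
rim samples [[614.5, 257.8, 52.2], [591.4, 127.7, 50.0], [445.8, 221.8, 50.1]] bench 0.3437892694115425
```

```bash
cat >> h.py <<'E'
def tips(d,guess,lo=71.2,hi=76):
    P=cloud(d); out=[]
    for u,v in guess:
        Q=P[v-17:v+18,u-17:u+18].reshape(-1,3); T=Q[(Q[:,2]>lo)&(Q[:,2]<hi)]
        med=np.median(T[:,:2],0); T=T[np.linalg.norm(T[:,:2]-med,axis=1)<5]
        (c,s,a)=cv2.minAreaRect(T[:,:2].astype(np.float32))
        S=Q[(Q[:,2]>55)&(Q[:,2]<59)]; 
        out.append((T.mean(0),c,len(T),S[:,2].mean()))
    return out
def pose4(Q,hx=64,hy=44): # order: +x+y, +x-y, -x-y, -x+y
    N=np.array([[hx,hy],[hx,-hy],[-hx,-hy],[-hx,hy]]);c=Q.mean(0);q=Q-c
    a=np.arctan2((N[:,0]*q[:,1]-N[:,1]*q[:,0]).sum(),(N*q).sum())
    Rm=np.array([[np.cos(a),-np.sin(a)],[np.sin(a),np.cos(a)]])
    return c,a,q-N@Rm.T
E
python3 - <<'E'
from h import *
d=load('w2'); t=tips(d,((265,172),(361,172),(356,303),(267,303)))
for x in t: print(x[0].round(1),np.round(x[1],1),x[2],x[3].round(1))
print(pose4(np.array([x[0][:2] for x in t])))
print(pose4(np.array([x[1] for x in t])))
# rim
P=cloud(d);m=(np.abs(P[...,2]-52)<3.5)
m[:, :225]=0;m[:,395:]=0;m[:130]=0;m[320:]=0
Q=P[m][:,:2]; print(len(Q),cv2.minAreaRect(Q.astype(np.float32)))
E
```

```text
[599.2 235.8  73.2] [599.1 235.7] 42 57.0
[583.1 149.7  73.1] [583.1 149.7] 41 56.8
[457.8 173.2  72.9] [457.5 173.4] 33 56.7
[474.  259.   73.2] [473.8 259. ] 35 57.0
(array([528.53267323, 204.399564  ]), np.float64(-0.18487274838992762), array([[-0.28698881, -0.10680793],
       [-0.27090916,  0.28174052],
       [ 0.26799449,  0.25180781],
       [ 0.28990348, -0.42674039]]))
(array([528.36174011, 204.4567337 ]), np.float64(-0.18548807191103892), array([[-0.30859366, -0.20382297],
       [-0.02915645,  0.28780063],
       [ 0.12374869,  0.37598789],
       [ 0.21400142, -0.45996554]]))
3566 ((529.9697265625, 206.7309112548828), (140.6011505126953, 181.10618591308594), 79.31521606445312)
```

```bash
cat >> h.py <<'E'
def gripfit(d,box):
    u0,v0,u1,v1=box; P=cloud(d)[v0:v1,u0:u1].reshape(-1,3); G=P[(P[:,2]>31)&(P[:,2]<38)]
    (c,s,a)=cv2.minAreaRect(G[:,:2].astype(np.float32)); return np.round(c,1),np.round(s,1),a,G[:,2].mean().round(1),len(G)
E
python3 - <<'E'
from h import *
d=load('w2x'); t=tips(d,((265,172),(361,172),(356,303),(267,303)))
print(pose4(np.array([x[0][:2] for x in t])), d['extrinsics'][:3,3])
d=load('top0');P=cloud(d)[150:250,150:245].reshape(-1,3)
m=(np.abs(P[...,2]-52)<4);print(cv2.minAreaRect(P[m][:,:2].astype(np.float32)))
d=load('w1');print(gripfit(d,(265,140,365,265)))
u=[(281,157),(352,157),(349,251),(284,251)];Q=np.array([onz(d,*x,3)[:2] for x in u]);print(pose4(Q), dep(d,270,200))
E
```

```text
(array([528.42616836, 204.45665489]), np.float64(-0.18623858051480305), array([[-0.15594743, -0.09143205],
       [-0.1653779 ,  0.17094418],
       [ 0.20211599,  0.17045393],
       [ 0.11920934, -0.24996606]])) [639.96066646 180.61532001 322.46454783]
((530.784423828125, 205.25433349609375), (142.7300262451172, 179.9669647216797), 79.42759704589844)
(array([ 562.3, -163. ]), array([69. , 19.4]), 10.227242469787598, np.float64(33.7), 893)
(array([ 560.33036455, -163.84241043]), np.float64(0.17140839694816942), array([[ 0.25489179,  0.33553586],
       [ 0.42306583, -0.27544464],
       [-0.16295561, -0.7459536 ],
       [-0.51500201,  0.68586238]])) [ 557.28754249 -102.22235612   -0.59573728]
```

arm_command:
  deltas:
    - [[0,0,0.039],[-0.05,-3.9,-0.4],1]
    - [[0,0,0.039],[-0.05,-3.9,-0.4],1]
    - [[0,0,0.039],[-0.05,-3.9,-0.4],1]
    - [[0,0,0.039],[-0.05,-3.9,-0.5],1]
    - [[0,0,0.039],[-0.05,-3.9,-0.5],1]
    - [[0,0,0.039],[-0.05,-3.9,-0.5],1]
    - [[0,0,0.039],[-0.05,-4.0,-0.5],1]
    - [[0,0,0.039],[-0.05,-4.0,-0.5],1]
    - [[0,0,0.039],[0,-4.0,-0.5],1]
    - [[0,0,0],[0,0,0],1]

```text
time: 4.1
eef_pos: [561.4, -168.5, 161.1]
eef_rot: [1.083, 1.284, -1.085]
ft_force: [-0.0, 0.3, 0.2]
gripper_width: 85.2
```

Run:
```python
from h import *
grab('wrist','w3');d=grab('wrist','w3'); o=robot.get_obs(); print(o['eef_pos'],o['time'],R.from_rotvec(o['eef_rot']).as_matrix().round(3))
```

```text
[ 561.66435162 -165.56096459  161.2286376 ] 4.2 [[-0.     0.985  0.171]
 [ 0.     0.171 -0.985]
 [-1.    -0.    -0.001]]
```

View pics/w3.png

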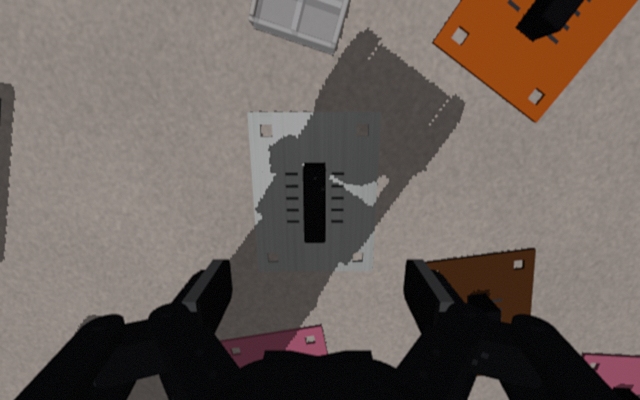

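Run:
```python
from h import *
d=load('w3');print(gripfit(d,(245,110,385,275)))
b=d['color'][105:280,240:385,::-1].astype(float)
cv2.imwrite('pics/w3c.png',cv2.resize(np.clip(b*1.8,0,255).astype(np.uint8),None,fx=4,fy=3.4,interpolation=0))
# holes: depth below plate + colour; report plate depth edges
P=cloud(d);print('plate z',np.median(P[150:240:3,255:300:3,2]),'bench',np.median(P[150:200,150:200,2]))
hsv=cv2.cvtColor(cv2.GaussianBlur(d['color'],(3,3),0),cv2.COLOR_RGB2HSV)
Q=[]
for u,v in [(266,130),(362,130),(358,257),(272,257)]:
    s=hsv[v-10:v+11,u-10:u+11,1].astype(float); t=(s.min()+s.max())/2
    m=(s>t).astype(np.uint8);n,l,st,ce=cv2.connectedComponentsWithStats(m)
    # component nearest centre
    k=1+np.argmin(np.linalg.norm(ce[1:]-10,axis=1));print(t,st[k],ce[k]);Q.append(onz(d,u-10+ce[k][0],v-10+ce[k][1],2)[:2])
print(np.round(Q,1),pose4(np.array(Q)))
for i in range(5): print(robot.get_obs()['eef_pos'])
```

```text
(array([ 561.6, -163.3]), array([70.1, 19.6]), 10.167840003967285, np.float64(33.8), 1710)
plate z 3.9432699087782623 bench 0.08742870824158899
13.5 [  5   5  11  11 120] [10.04166667  9.95833333]
14.5 [  5   4  11  12 128] [9.96875   9.5859375]
14.0 [ 4  5 11  9 80] [8.725  9.2625]
14.5 [ 6  6 10  8 73] [10.68493151  9.43835616]
[[ 616.6 -109.1]
 [ 631.9 -195.8]
 [ 505.6 -217.7]
 [ 490.4 -131.2]] (array([ 561.13405434, -163.4509075 ]), np.float64(0.17277054917731582), array([[ 0.02288897,  0.00157522],
       [ 0.13109791, -0.02222193],
       [-0.07238544,  0.08185215],
       [-0.08160145, -0.06120544]]))
[ 561.66435162 -165.56096459  161.2286376 ]
[ 561.66435162 -165.56096459  161.2286376 ]
[ 561.66435162 -165.56096459  161.2286376 ]
[ 561.66435162 -165.56096459  161.2286376 ]
[ 561.66435162 -165.56096459  161.2286376 ]
```

View pics/w3c.png

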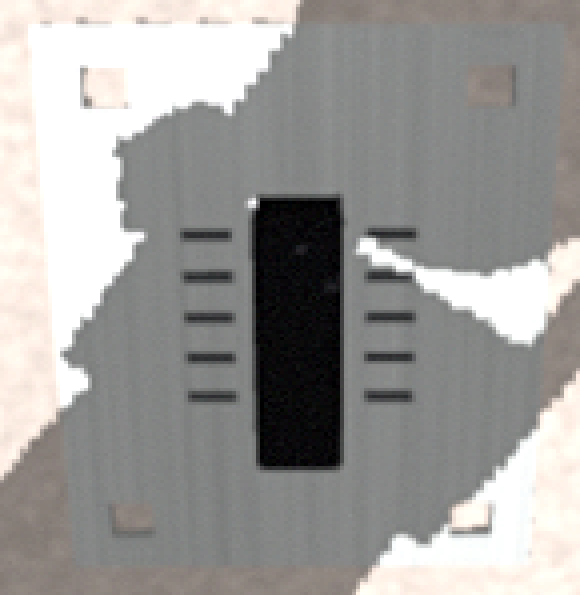

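arm_command:
  deltas:
    - [[0,0,0],[-0.1,0.1,-1.5],1]
    - [[0,0,0],[0,0,-2.0],1]
    - [[0,0,0],[0,0,-2.5],1]
    - [[0,0,0],[0,0,-2.5],1]
    - [[0,0,0],[0,0,-2.5],1]
    - [[0,0,0],[0,0,-1.5],1]
    - [[0,0,0],[0,0,-0.5],1]
    - [[0,0,0],[0,0,0],-0.3]
    - [[0,0,0],[0,0,0],-1]
    - [[0,0,0],[0,0,0],-1]

```text
time: 5.45
eef_pos: [562.1, -164.0, 32.4]
eef_rot: [1.08, 1.284, -1.079]
ft_force: [-0.2, -0.1, -0.1]
gripper_width: 32.1
```

arm_command:
  deltas:
    - [[0,0,0],[0,0,0],-1]
    - [[0,0,0],[0,0,0],-1]
    - [[0,0,0],[0,0,0],-1]
    - [[0,0,0],[0,0,0.5],-1]
    - [[0,0,0],[0,0,1.5],-1]
    - [[0,0,0],[0,0,2.5],-1]
    - [[0,0,0],[0,0,2.5],-1]
    - [[0,0,0],[0,0,2.5],-1]
    - [[0,0,0],[0,0,2.5],-1]
    - [[0,0,0],[0,0,1.0],-1]

```text
time: 6.7
eef_pos: [562.1, -164.0, 163.4]
eef_rot: [1.08, 1.283, -1.079]
ft_force: [-0.3, -0.1, -2.4]
gripper_width: 18.8
```

Run:
```python
from h import *
d=grab('wrist','w4');s=grab('side','s4'); o=robot.get_obs(); print(o)
```

```text
{'time': 6.8, 'qpos': array([-4.03757868e-01,  2.25075015e-01,  1.78391401e+00, -1.70806898e-05,
        1.13000010e+00,  9.93325587e-01]), 'qvel': array([ 0.00065579,  0.02748533,  0.02608596,  0.00039633, -0.01054894,
        0.00060536]), 'tau': array([ 6.17376133e-02, -3.94145322e+01, -2.90893364e+01, -2.74037135e-03,
        1.28831025e-01,  4.44474358e-05]), 'eef_pos': array([ 561.89872831, -163.94388992,  162.7042212 ]), 'eef_rot': array([ 1.08049168,  1.28378081, -1.07924638]), 'ft_force': array([ 0.52783595,  0.34874916, -3.22061394]), 'wrist_torque': array([-0.0146224 , -0.02522299, -0.003514  ]), 'gripper_width': 18.909961218334427}
```

View pics/w4.png

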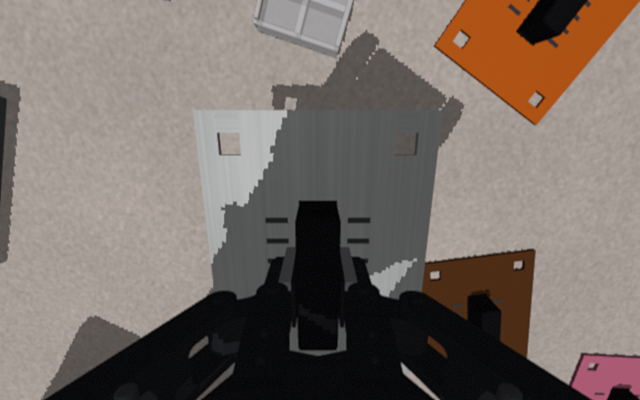

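View pics/s4.png

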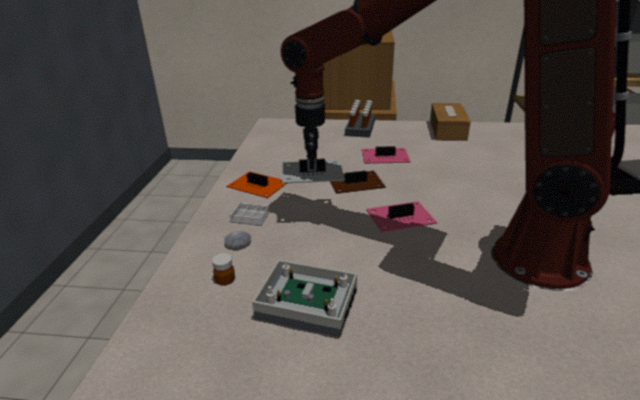

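```bash
cat >> h.py <<'E'
def held(d):
    P=cloud(d); reg=P[125:135,250:380].reshape(-1,3);zt=np.median(reg[:,2])
    A=P[120:200:4,210:430:4].reshape(-1,3);A=A[np.abs(A[:,2]-zt)<5];c=np.linalg.lstsq(np.c_[A[:,:2]-A[:,:2].mean(0),np.ones(len(A))],A[:,2],rcond=None)[0]
    Q=[]
    for u,v in [(229,144),(405,144)]:
        D=(P[v-20:v+21,u-20:u+21,2]<zt-20).astype(np.uint8)
        n,l,st,ce=cv2.connectedComponentsWithStats(D);k=1+np.argmin(np.linalg.norm(ce[1:]-20,axis=1)); Q.append(onz(d,u-20+ce[k][0],v-20+ce[k][1],zt-2)[:2]); print(st[k])
    Q=np.array(Q);y=Q[0]-Q[1];a=np.arctan2(-y[0],y[1]); ctr=Q.mean(0)-64*np.array([np.cos(a),np.sin(a)])
    return zt,c[:2],Q,a,np.linalg.norm(y),ctr
E
python3 - <<'E'
from h import *
d=load('w4');print(held(d))
E
```

```text
[ 11   8  21  22 430]
[ 10   8  21  22 431]
(np.float64(135.21763217527453), array([ 1.86845492e-04, -8.30487404e-05]), array([[ 617.20312469, -109.70625586],
       [ 632.40043749, -196.1892771 ]]), np.float64(0.17394997731883208), np.float64(87.80815040758489), array([ 561.76761703, -164.0245061 ]))
```

arm_command:
  deltas:
    - [[0,0,-0.04],[-0.37,4.09,0],-1]
    - [[0,0,-0.04],[-0.37,4.09,0],-1]
    - [[0,0,-0.04],[-0.37,4.09,0],-1]
    - [[0,0,-0.04],[-0.37,4.09,0],-1]
    - [[0,0,-0.04],[-0.37,4.09,0],-1]
    - [[0,0,-0.04],[-0.37,4.09,0],-1]
    - [[0,0,-0.04],[-0.37,4.09,0],-1]
    - [[0,0,-0.04],[-0.37,4.09,0],-1]
    - [[0,0,-0.04],[-0.37,4.09,0],-1]
    - [[0,0,0],[0,0,0],-1]

```text
time: 8.05
eef_pos: [526.3, 206.7, 159.6]
eef_rot: [1.341, 1.119, -1.345]
ft_force: [0.3, -1.2, -3.8]
gripper_width: 18.7
```

Run:
```python
from h import *
d=grab('wrist','w5');d=grab('wrist','w5'); s=grab('side','s5');o=robot.get_obs(); print(o['time'],o['eef_pos'],o['ft_force'],o['gripper_width'],R.from_rotvec(o['eef_rot']).as_matrix().round(3)); print(held(d))
```

```text
8.2 [527.19412392 203.7271012  160.08071013] [-0.39908902 -0.45099435 -3.56300759] 18.76433361184777 [[-0.002  0.983 -0.185]
 [-0.001 -0.185 -0.983]
 [-1.    -0.002  0.002]]
[ 11   8  21  22 432]
[ 10   8  21  22 432]
(np.float64(131.0517667834999), array([-0.00361255,  0.00132617]), array([[597.09576007, 237.23623438],
       [581.07996168, 150.83411916]]), np.float64(-0.18328321331077102), np.float64(87.87395127473046), array([526.15982255, 205.69973814]))
```

View pics/w5.png

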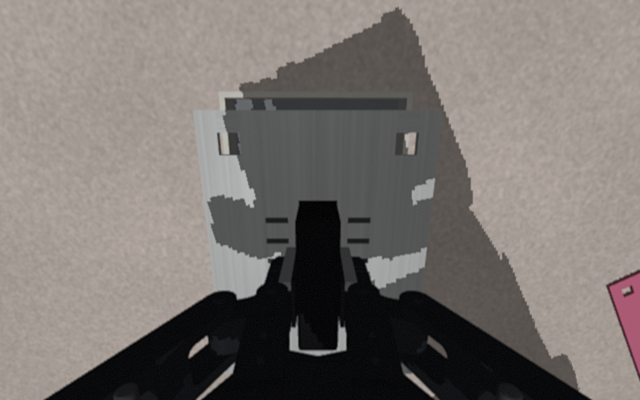

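Run:
```python
from h import *
for i in range(4):
    d=grab('wrist','w5b');o=robot.get_obs(); print(o['time'],o['eef_pos'].round(1)); r=held(d);print(r[0],r[3],r[5])
```

```text
8.25 [527.5 203.4 160.4]
[ 11   8  21  22 431]
[ 10   8  21  22 430]
131.55681792674181 -0.18604818946897045 [526.77696687 204.25904968]
8.3 [527.7 203.3 160.6]
[ 11   8  21  22 428]
[ 10   8  21  22 430]
131.84340016747277 -0.1867896652721256 [527.06817529 203.95572408]
8.35 [527.9 203.3 160.8]
[ 11   8  21  22 431]
[ 10   8  21  22 430]
132.12571131115448 -0.18696037794519924 [527.32040934 203.83397396]
8.4 [528.  203.4 161. ]
[ 11   8  21  22 430]
[ 10   8  21  22 432]
132.4323633903897 -0.1875690496319444 [527.5178641  203.86299866]
```

arm_command:
  deltas:
    - [[0,0,0],[0.05,0.05,-0.5],-1]
    - [[0,0,0],[0,0,-1.0],-1]
    - [[0,0,0],[0,0,-1.2],-1]
    - [[0,0,0],[0,0,-1.2],-1]
    - [[0,0,0],[0,0,-1.0],-1]
    - [[0,0,0],[0,0,-0.5],-1]
    - [[0,0,0],[0,0,-0.1],-1]
    - [[0,0,0],[0,0,0],-1]
    - [[0,0,0],[0,0,0],-1]
    - [[0,0,0],[0,0,0],-1]

```text
time: 9.65
eef_pos: [528.8, 205.0, 106.8]
eef_rot: [1.346, 1.115, -1.344]
ft_force: [-0.4, -0.2, -3.6]
gripper_width: 18.9
```

Run:
```python
from h import *
d=grab('wrist','w6');o=robot.get_obs(); print(o['time'],o['eef_pos'].round(1),o['ft_force']); r=held(d);print(r)
b=d['color'][100:190,190:450,::-1].astype(float)
cv2.imwrite('pics/w6c.png',cv2.resize(np.clip(b*1.6,0,255).astype(np.uint8),None,fx=3,fy=3,interpolation=0))
```

```text
9.7 [528.7 205.  106.7] [ 0.34708532 -0.47606539 -2.26003404]
[ 11   8  18  22 255]
[ 10   8  21  22 245]
(np.float64(78.40700281759945), array([-0.00233488,  0.00264502]), array([[599.71930384, 238.7535326 ],
       [582.73908459, 150.11279567]]), np.float64(-0.1892693338855834), np.float64(90.25246860861635), array([528.3721084 , 206.47420909]))
```

View pics/w6c.png

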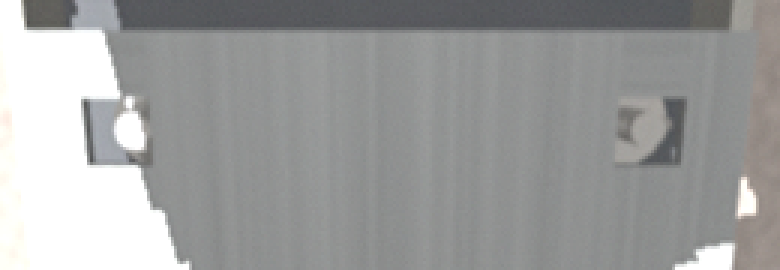

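Run:
```python
from h import *
d=grab('wrist','w6');P=cloud(d);o=robot.get_obs();print(o['eef_pos'])
zt=np.median(P[125:133,250:380,2]);print(zt)
print(P[130:158:2,214:246:2,2].round(0).astype(int));print(P[130:158:2,392:422:2,2].round(0).astype(int))
H=np.array([onz(d,u,v,zt)[:2] for u,v in ((229.2,143.7),(406.7,143.7))]);print(H)
for u0,u1 in((219,240),(396,418)):
    Q=P[133:155,u0:u1].reshape(-1,3);T=Q[(Q[:,2]>zt-9)&(Q[:,2]<zt-1.5)];print(T.mean(0),T.min(0),T.max(0),len(T))
```

```text
[528.61417049 204.9840934  106.56198013]
78.29940135088825
[[78 78 77 79 79 77 77 78 79 80 78 79 80 78 78 77]
 [78 78 76 31 29 30 30 31 57 57 56 68 66 78 79 78]
 [79 79 77 29 29 30 31 31 56 57 69 70 68 79 78 78]
 [79 78 76 30 30 29 29 57 58 56 72 71 69 78 77 78]
 [78 79 77 29 30 30 30 57 73 74 73 74 72 77 79 78]
 [79 79 78 29 30 30 30 57 73 72 73 73 72 78 78 78]
 [79 78 76 75 31 31 30 73 73 74 73 73 73 78 78 79]
 [79 77 78 75 30 30 30 31 73 73 74 74 73 78 78 80]
 [77 78 77 75 30 29 30 31 74 74 73 74 74 78 77 79]
 [78 77 79 75 29 31 31 30 30 74 72 73 70 67 79 78]
 [79 78 79 75 30 31 29 29 31 30 57 69 68 67 79 79]
 [78 78 78 76 30 31 30 30 30 30 30 56 66 66 79 78]
 [79 78 78 77 77 77 76 76 76 77 76 77 77 75 77 78]
 [78 78 79 78 80 79 79 79 78 78 79 79 77 79 79 78]]
[[ 78  77  79  78  78  79  78  78  78  79  78  78  77  78  78]
 [ 78  79  78  57  57  57  57  57  57  57  30  30  74  77  78]
 [ 79  78  57  58  57  57  57  57  58  56  29  30  73  78  78]
 [ 78  78  60  63  66  69  69  57  56  58  29  30  75  79  78]
 [ 78  79  64  67  72  73  73  73  73  73  30  31  76  78  79]
 [ 78  78  
[... 169 characters left out ...]
 78  77]
 [ 78  78  56  57  71  73  74  75  73  29  29  29 227  78  77]
 [ 78  77  57  56  57  57  74  74  56  31  29  30  77  78  79]
 [ 79  78  58  58  56  57  57  56  31  30  30  30  78  79  78]
 [ 78  77  56  58  57  56  31  30  29  30  30  75  77  79  79]
 [ 78  78  76  77  75  76  77  77  76  76  78  76  79  79  79]
 [ 77  78  78  78  79  78  79  78  78  77  79  78  77  78  78]]
[[598.92061951 236.83492726]
 [582.6449885  150.36198212]]
[598.80460417 236.9868861   73.52455451] [593.09014726 232.92258607  69.31579106] [604.8583868  243.60102828  76.79594706] 178
[582.33390138 149.29032602  73.39984624] [576.5037679  143.79757974  69.49672391] [586.51786979 155.67114954  76.77813475] 185
```

Run:
```python
from h import *
d=load('w6');P=cloud(d)
H=np.array([onz(d,u,v,78)[:2] for u,v in ((229.2,143.7),(406.7,143.7))])
T=[]
for u0,u1 in((222,240),(397,416)):
    Q=P[134:153,u0:u1].reshape(-1,3);Q=Q[(Q[:,2]>71.5)&(Q[:,2]<74.8)];m=np.median(Q[:,:2],0);Q=Q[np.linalg.norm(Q[:,:2]-m,axis=1)<3.8];T.append(Q[:,:2].mean(0));print(np.ptp(Q,axis=0),len(Q))
T=np.array(T);print(H,T,T-H,(T-H).mean(0))
```

```text
[6.67458482 5.98697166 3.03758845] 118
[5.67995207 5.88649927 2.8597241 ] 115
[[598.91135188 236.92663476]
 [582.60304053 150.28005793]] [[598.95590962 235.80824736]
 [582.8250999  149.5675451 ]] [[ 0.04455774 -1.1183874 ]
 [ 0.22205937 -0.71251283]] [ 0.13330855 -0.91545012]
```

arm_command:
  deltas:
    - [[0,0,0],[0.0,-0.09,0],-1]
    - [[0,0,0],[0,0,0],-1]
    - [[0,0,0],[0,0,0],-1]
    - [[0,0,0],[0,0,-0.1],-1]
    - [[0,0,0],[0,0,-0.1],-1]
    - [[0,0,0],[0,0,-0.1],-1]
    - [[0,0,0],[0,0,-0.1],-1]
    - [[0,0,0],[0,0,-0.1],-1]
    - [[0,0,0],[0,0,0],-1]
    - [[0,0,0],[0,0,0],-1]

```text
time: 11.0
eef_pos: [528.5, 204.1, 101.3]
eef_rot: [1.345, 1.115, -1.345]
ft_force: [0.5, 0.2, -3.0]
gripper_width: 18.8
```

Run:
```python
from h import *
d=grab('wrist','w7');P=cloud(d);o=robot.get_obs(); print(o['time'],o['eef_pos'].round(1),o['ft_force'],o['wrist_torque'],np.median(P[122:130,250:380,2]))
b=d['color'][100:190,190:450,::-1].astype(float)
cv2.imwrite('pics/w7c.png',cv2.resize(np.clip(b*1.6,0,255).astype(np.uint8),None,fx=3,fy=3,interpolation=0))
```

```text
11.05 [528.5 204.1 101.3] [ 0.50397251  0.34705169 -4.00773345] [0.00808557 0.03410292 0.03045403] 72.9051527171613
```

View pics/w7c.png

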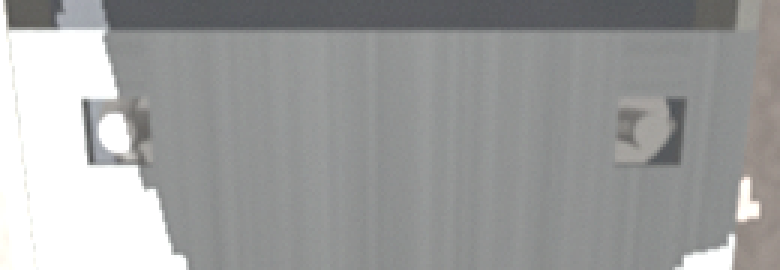

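arm_command:
  deltas:
    - [[0,0,0],[0,0,-0.05],-1]
    - [[0,0,0],[0,0,0],-1]
    - [[0,0,0],[0,0,-0.05],-1]
    - [[0,0,0],[0,0,0],-1]
    - [[0,0,0],[0,0,0],-1]
    - [[0,0,0],[0,0,0],-1]
    - [[0,0,0],[0,0,0],-1]
    - [[0,0,0],[0,0,0],-1]
    - [[0,0,0],[0,0,0],-1]
    - [[0,0,0],[0,0,0],-1]

```text
time: 12.3
eef_pos: [528.5, 204.0, 100.3]
eef_rot: [1.345, 1.115, -1.345]
ft_force: [0.0, 0.1, -3.3]
gripper_width: 18.8
```

Run:
```python
from h import *
d=grab('wrist','w8');P=cloud(d);o=robot.get_obs(); print(o['time'],o['eef_pos'].round(1),o['ft_force'],o['wrist_torque'],np.median(P[122:130,250:380,2]))
A=P[118:128:2,215:430:3].reshape(-1,3)
```

```text
12.35 [528.5 204.  100.3] [-0.27729378  0.28674809 -3.72301847] [-0.01777457  0.01338446  0.033183  ] 71.9335068527775
```

arm_command:
  deltas:
    - [[0,0,0],[0,0,-0.05],-1]
    - [[0,0,0],[0,0,0],-1]
    - [[0,0,0],[0,0,-0.05],-1]
    - [[0,0,0],[0,0,0],-1]
    - [[0,0,0],[0,0,0],-1]
    - [[0,0,0],[0,0,0],-1]
    - [[0,0,0],[0,0,0],-1]
    - [[0,0,0],[0,0,0],-1]
    - [[0,0,0],[0,0,0],-1]
    - [[0,0,0],[0,0,0],-1]

```text
time: 13.6
eef_pos: [528.5, 204.1, 99.3]
eef_rot: [1.345, 1.115, -1.345]
ft_force: [0.1, 0.3, -3.4]
gripper_width: 19.1
```

arm_command:
  deltas:
    - [[0,0,0],[0,0,-0.05],-1]
    - [[0,0,0],[0,0,0],-1]
    - [[0,0,0],[0,0,0],-1]
    - [[0,0,0],[0,0,0],-1]
    - [[0,0,0],[0,0,-0.05],-1]
    - [[0,0,0],[0,0,0],-1]
    - [[0,0,0],[0,0,0],-1]
    - [[0,0,0],[0,0,0],-1]
    - [[0,0,0],[0,0,0],-1]
    - [[0,0,0],[0,0,0],-1]

```text
time: 14.85
eef_pos: [528.5, 204.0, 98.3]
eef_rot: [1.345, 1.115, -1.345]
ft_force: [0.7, -0.8, -2.8]
gripper_width: 18.9
```

Run:
```python
from h import *
d=grab('wrist','w9');P=cloud(d);o=robot.get_obs(); print(o['time'],o['eef_pos'].round(1),o['ft_force'],o['wrist_torque'],np.median(P[122:130,250:380,2]))
for u0,u1 in((218,242),(394,418)): print(P[132:158:2,u0:u1:2,2].round(0).astype(int))
cv2.imwrite('pics/w9c.png',cv2.resize(np.clip(d['color'][100:190,190:450,::-1]*1.6,0,255).astype(np.uint8),None,fx=3,fy=3,interpolation=0))
```

```text
14.9 [528.5 204.   98.3] [ 0.23642417 -0.38186527 -2.95489216] [-0.02783686  0.01052401 -0.01788336] 69.88409545606643
[[ 68  31  31  57  58  65  68  66  65  57  57  70]
 [ 68  29  31  57  57  68  68  67  56  57  58  70]
 [ 70  30  57  58  57  71  70  69  61  59  57  71]
 [ 68  30  57  57  73 219  71  69  67  65  61  71]
 [ 69  30  74  72  75  73  74  73  70  67  64  71]
 [ 70  67  74  73  73  73  73  73  70  68  64  70]
 [ 70  66  74  73  74  73  75  73  72  67  64  70]
 [ 70  67  74  73  73  73  74  73  73  67  61  70]
 [ 70  67  31  73  74  74  73  74  67  56  57  57]
 [ 69  67  30  30  73  73  71  70  68  56  56  58]
 [ 70  67  30  30  30  56  68  69  67  64  57  58]
 [ 71  67  68  68  69  68  69  68  67  69  69  68]
 [ 69  73  70  70  70  69  70  70  69  71  69  70]]
[[71 70 57 57 58 57 56 58 56 58 30 66]
 [69 57 56 56 57 57 58 56 56 58 31 66]
 [70 58 56 61 62 57 55 58 58 57 55 67]
 [69 57 62 65 68 70 72 73 73 57 57 67]
 [69 65 68 68 72 73 75 73 74 73 67 67]
 [70 68 70 71 72 74 73 74 73 73 73 68]
 [69 67 69 71 73 73 73 72 74 74 74 68]
 [69 57 63 69 72 73 74 74 73 73 72 68]
 [70 57 56 57 68 74 74 73 73 72 30 68]
 [70 56 56 58 56 57 57 57 57 30 31 69]
 [69 57 58 56 57 57 57 57 30 31 66 69]
 [70 68 67 69 69 68 68 68 68 68 68 70]
 [69 71 70 70 70 69 70 70 71 69 70 71]]
```

View pics/w9c.png

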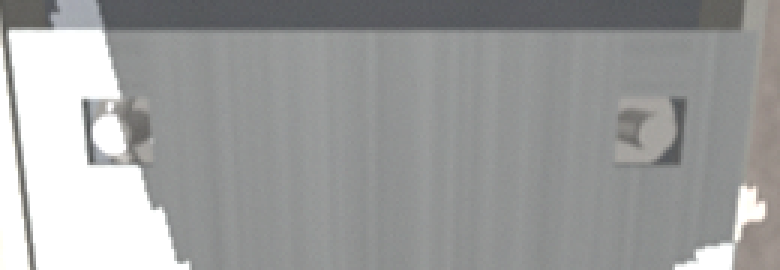

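arm_command:
  deltas:
    - [[0,0,0],[0,0,0],0.2]
    - [[0,0,0],[0,0,0],0.2]
    - [[0,0,0],[0,0,0],0.2]
    - [[0,0,0],[0,0,0],0.2]
    - [[0,0,0],[0,0,1.0],0.2]
    - [[0,0,0],[0,0,2.5],0.2]
    - [[0,0,0],[0,0,3],0.2]
    - [[0,0,0],[0,0,3],0.2]
    - [[0,0,0],[0,0,0.5],0.2]
    - [[0,0,0],[0,0,0],0.2]

```text
time: 16.15
eef_pos: [528.4, 204.0, 198.3]
eef_rot: [1.345, 1.115, -1.345]
ft_force: [-0.4, 0.7, -0.1]
gripper_width: 51.0
```

Run:
```python
from h import *
for i in range(5): d=grab('wrist','w10')
P=cloud(d);o=robot.get_obs(); print(o['time'],o['eef_pos'].round(1),o['ft_force'],o['wrist_torque'],o['gripper_width'])
b=d['color'][90:300,180:460,::-1]
cv2.imwrite('pics/w10c.png',np.clip(cv2.resize(b,None,fx=2.8,fy=2.8)*1.6,0,255).astype(np.uint8))
```

```text
16.4 [527.5 203.8 196.7] [0.70102946 0.01696231 0.02988335] [ 0.02610405 -0.00068806  0.00170987] 51.12553831817041
```

View pics/w10.png

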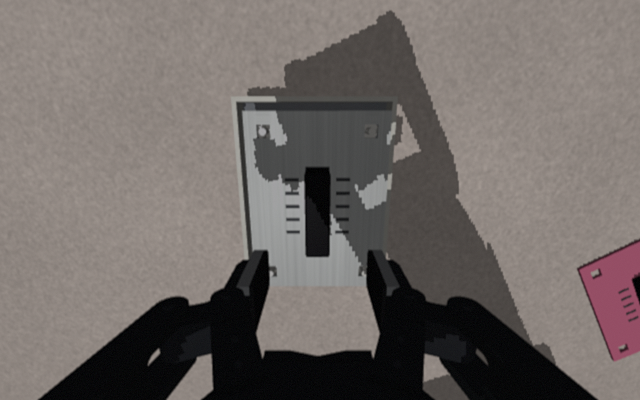

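View pics/w10c.png

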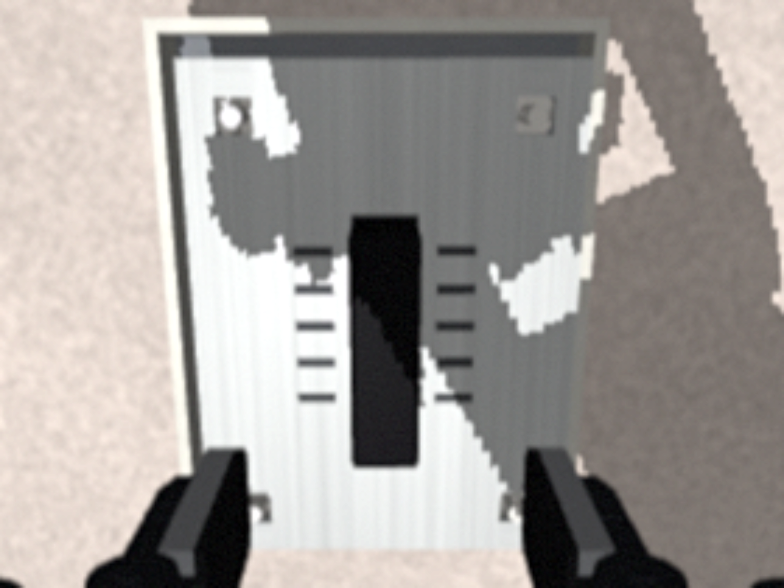

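arm_command:
  deltas:
    - [[0,0,0],[2.4,1.6,0],-1]
    - [[0,0,0],[2.5,1.6,0],-1]
    - [[0,0,0],[0,0,-1],-1]
    - [[0,0,0],[0,0,-2],-1]
    - [[0,0,0],[0,0,-2.5],-1]
    - [[0,0,0],[0,0,-2.5],-1]
    - [[0,0,0],[0,0,-1.5],-1]
    - [[0,0,0],[0,0,-0.5],-1]
    - [[0,0,0],[0,0,0],-1]
    - [[0,0,0],[0,0,0],-1]

```text
time: 17.65
eef_pos: [578.3, 236.3, 99.5]
eef_rot: [1.347, 1.114, -1.343]
ft_force: [0.4, 0.1, 0.4]
gripper_width: 0.2
```

Run:
```python
from h import *
d=grab('wrist','w11');s=grab('side','s11')
P=cloud(d);o=robot.get_obs(); print(o['time'],o['eef_pos'].round(1),o['ft_force'],o['gripper_width'])
b=s['color'][220:340,220:400,::-1]
cv2.imwrite('pics/s11c.png',np.clip(cv2.resize(b,None,fx=4,fy=4)*1.3,0,255).astype(np.uint8))
```

```text
17.75 [578.3 236.3  99.5] [0.3917096  1.14584841 0.33298288] 0.1463186309807129
```

View pics/w11.png

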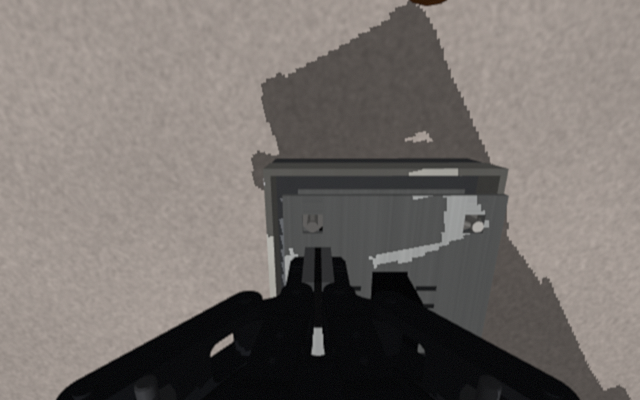

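View pics/s11c.png

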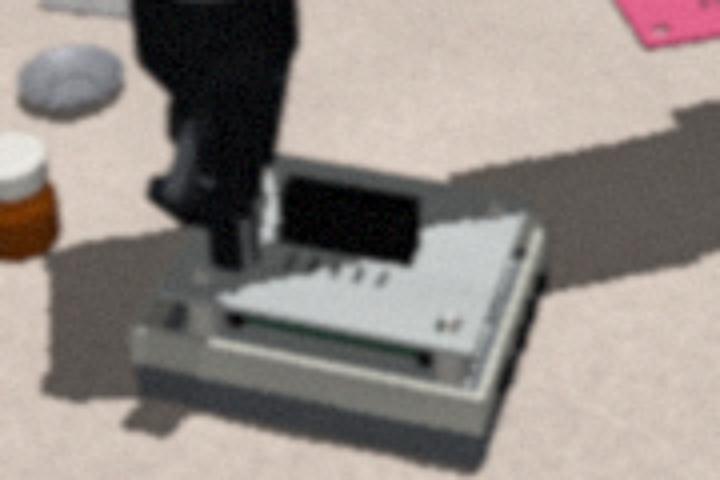

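arm_command:
  deltas:
    - [[0,0,0],[-0.1,0,-0.2],-1]
    - [[0,0,0],[0,0,-0.2],-1]
    - [[0,0,0],[0,0,-0.1],-1]
    - [[0,0,0],[0,0,-0.1],-1]
    - [[0,0,0],[0,0,-0.1],-1]
    - [[0,0,0],[0,0,0],-1]
    - [[0,0,0],[0,0,-0.1],-1]
    - [[0,0,0],[0,0,0],-1]
    - [[0,0,0],[0,0,0],-1]
    - [[0,0,0],[0,0,0],-1]

```text
time: 19.0
eef_pos: [576.8, 236.2, 90.7]
eef_rot: [1.346, 1.115, -1.344]
ft_force: [0.4, -0.8, 1.4]
gripper_width: -0.2
```

Run:
```python
from h import *
o=robot.get_obs(); print(o['time'],o['eef_pos'].round(1),o['ft_force'],o['gripper_width'])
```

```text
19.0 [576.8 236.2  90.7] [ 0.44756292 -0.80963335  1.37219834] -0.17608992028988454
```

arm_command:
  deltas:
    - [[0,0,0],[0,0,-0.1],-1]
    - [[0,0,0],[0,0,0],-1]
    - [[0,0,0],[0,0,-0.1],-1]
    - [[0,0,0],[0,0,0],-1]
    - [[0,0,0],[0,0,0],-1]
    - [[0,0,0],[0,0,0],-1]
    - [[0,0,0],[0,0,0],-1]
    - [[0,0,0],[0,0,0],-1]
    - [[0,0,0],[0,0,0],-1]
    - [[0,0,0],[0,0,0],-1]

```text
time: 20.25
eef_pos: [577.3, 236.4, 89.3]
eef_rot: [1.347, 1.115, -1.343]
ft_force: [-0.8, 0.2, 5.3]
gripper_width: 0.2
```

arm_command:
  deltas:
    - [[0,0,0],[0,0,-0.1],-1]
    - [[0,0,0],[0,0,0],-1]
    - [[0,0,0],[0,0,0],-1]
    - [[0,0,0],[0,0,-0.1],-1]
    - [[0,0,0],[0,0,0],-1]
    - [[0,0,0],[0,0,0],-1]
    - [[0,0,0],[0,0,0],-1]
    - [[0,0,0],[0,0,0],-1]
    - [[0,0,0],[0,0,0],-1]
    - [[0,0,0],[0,0,0],-1]

```text
time: 21.5
eef_pos: [577.8, 236.6, 88.2]
eef_rot: [1.347, 1.114, -1.342]
ft_force: [-0.6, 0.8, 8.5]
gripper_width: 0.3
```

Run:
```python
from h import *
d=grab('wrist','w12');P=cloud(d);o=robot.get_obs(); print(o['time'],o['eef_pos'].round(1),o['ft_force'])
for u,v in((300,205),(350,230),(400,205),(470,205),(460,250)): print(P[v-3:v+4,u-3:u+4].reshape(-1,3).mean(0).round(1))
```

```text
21.55 [577.8 236.6  88.3] [-0.5976786   0.38009749  8.280858  ]
[612.8 239.4  67.8]
[594.2 216.9  66.1]
[603.1 190.   66.3]
[597.  155.9  67.4]
[574.9 163.3  70.6]
```

arm_command:
  deltas:
    - [[0,0,0],[0,0,-0.1],-1]
    - [[0,0,0],[0,0,0],-1]
    - [[0,0,0],[0,0,-0.1],-1]
    - [[0,0,0],[0,0,0],-1]
    - [[0,0,0],[0,0,0],-1]
    - [[0,0,0],[0,0,0],-1]
    - [[0,0,0],[0,0,0],-1]
    - [[0,0,0],[0,0,0],-1]
    - [[0,0,0],[0,0,0],-1]
    - [[0,0,0],[0,0,0],-1]

```text
time: 22.8
eef_pos: [577.0, 236.3, 84.8]
eef_rot: [1.346, 1.115, -1.344]
ft_force: [-0.3, 1.6, 5.8]
gripper_width: 0.3
```

Run:
```python
from h import *
o=robot.get_obs(); print(o['time'],o['eef_pos'].round(1),o['ft_force'])
```

```text
22.8 [577.  236.3  84.8] [-0.25887946  1.64853515  5.83093925]
```

arm_command:
  deltas:
    - [[0,0,0],[0,0,-0.1],-1]
    - [[0,0,0],[0,0,0],-1]
    - [[0,0,0],[0,0,-0.1],-1]
    - [[0,0,0],[0,0,0],-1]
    - [[0,0,0],[0,0,0],-1]
    - [[0,0,0],[0,0,0],-1]
    - [[0,0,0],[0,0,0],-1]
    - [[0,0,0],[0,0,0],-1]
    - [[0,0,0],[0,0,0],-1]
    - [[0,0,0],[0,0,0],-1]

```text
time: 24.05
eef_pos: [577.6, 236.5, 84.1]
eef_rot: [1.347, 1.114, -1.343]
ft_force: [-0.7, 0.9, 9.3]
gripper_width: 0.0
```

Run:
```python
from h import *
d=grab('wrist','w13');P=cloud(d);o=robot.get_obs(); print(o['time'],o['eef_pos'].round(1),o['ft_force'])
for u,v in((300,205),(350,230),(400,205),(470,205),(460,250)): print(P[v-3:v+4,u-3:u+4].reshape(-1,3).mean(0).round(1))
cv2.imwrite('pics/w13c.png',np.clip(cv2.resize(d['color'][150:300,240:540,::-1],None,fx=2.6,fy=2.6)*1.5,0,255).astype(np.uint8))
```

```text
24.1 [577.7 236.5  84. ] [-0.81136139  0.45997318  9.00210519]
[611.1 239.9  58.4]
[594.  216.7  61.7]
[603.1 190.1  62.9]
[598.9 158.4  68.7]
[575.1 163.5  67.1]
```

View pics/w13c.png

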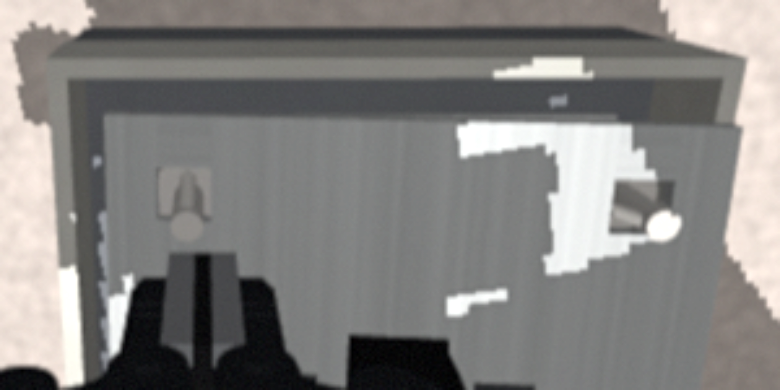

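arm_command:
  deltas:
    - [[0,0,0],[0,0,1.5],-1]
    - [[0,0,0],[0,0,2.5],-1]
    - [[0,0,0],[0,0,1.5],-1]
    - [[0,0,0],[-0.5,-2.6,0],-1]
    - [[0,0,0],[-0.5,-2.6,0],-1]
    - [[0,0,0],[-0.5,-2.6,0],-1]
    - [[0,0,0],[0,0,-1.0],-1]
    - [[0,0,0],[0,0,-2.0],-1]
    - [[0,0,0],[0,0,-1.2],-1]
    - [[0,0,0],[0,0,0],-1]

```text
time: 25.35
eef_pos: [559.8, 158.5, 92.9]
eef_rot: [1.342, 1.118, -1.348]
ft_force: [-0.0, 1.2, 0.2]
gripper_width: 0.0
```

Run:
```python
from h import *
d=grab('wrist','w14');P=cloud(d);o=robot.get_obs(); print(o['time'],o['eef_pos'].round(1),o['ft_force'])
cv2.imwrite('pics/w14c.png',np.clip(cv2.resize(d['color'][130:300,100:400,::-1],None,fx=2.6,fy=2.6)*1.5,0,255).astype(np.uint8))
```

```text
25.4 [560.7 158.6  94. ] [-0.29958816  0.664793    1.3605048 ]
```

View pics/w14c.png

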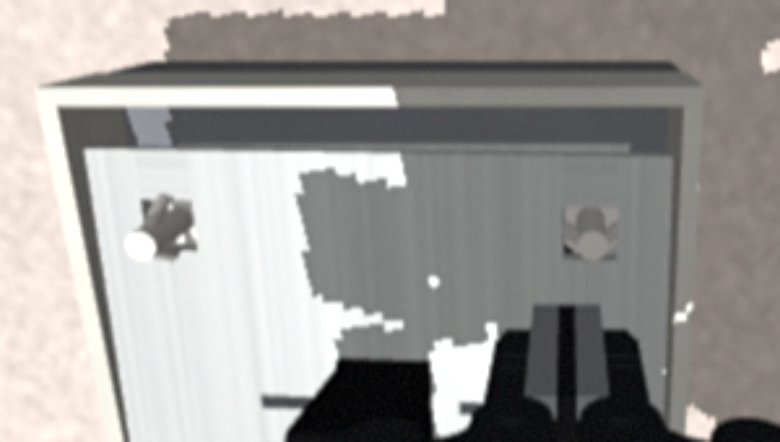

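arm_command:
  deltas:
    - [[0,0,0],[0,0,-0.2],-1]
    - [[0,0,0],[0,0,-0.1],-1]
    - [[0,0,0],[0,0,-0.1],-1]
    - [[0,0,0],[0,0,-0.1],-1]
    - [[0,0,0],[0,0,0],-1]
    - [[0,0,0],[0,0,0],-1]
    - [[0,0,0],[0,0,0],-1]
    - [[0,0,0],[0,0,0],-1]
    - [[0,0,0],[0,0,0],-1]
    - [[0,0,0],[0,0,0],-1]

```text
time: 26.65
eef_pos: [561.8, 158.0, 90.5]
eef_rot: [1.345, 1.115, -1.344]
ft_force: [0.2, -1.0, 2.6]
gripper_width: -0.1
```

arm_command:
  deltas:
    - [[0,0,0],[0,0,-0.1],-1]
    - [[0,0,0],[0,0,0],-1]
    - [[0,0,0],[0,0,-0.1],-1]
    - [[0,0,0],[0,0,0],-1]
    - [[0,0,0],[0,0,0],-1]
    - [[0,0,0],[0,0,0],-1]
    - [[0,0,0],[0,0,0],-1]
    - [[0,0,0],[0,0,0],-1]
    - [[0,0,0],[0,0,0],-1]
    - [[0,0,0],[0,0,0],-1]

```text
time: 27.9
eef_pos: [561.5, 158.1, 88.3]
eef_rot: [1.345, 1.115, -1.345]
ft_force: [-0.2, -0.6, 0.3]
gripper_width: 0.0
```

arm_command:
  deltas:
    - [[0,0,0],[0,0,-0.1],-1]
    - [[0,0,0],[0,0,0],-1]
    - [[0,0,0],[0,0,-0.1],-1]
    - [[0,0,0],[0,0,0],-1]
    - [[0,0,0],[0,0,-0.1],-1]
    - [[0,0,0],[0,0,0],-1]
    - [[0,0,0],[0,0,0],-1]
    - [[0,0,0],[0,0,0],-1]
    - [[0,0,0],[0,0,0],-1]
    - [[0,0,0],[0,0,0],-1]

```text
time: 29.15
eef_pos: [561.5, 158.1, 85.3]
eef_rot: [1.345, 1.115, -1.345]
ft_force: [-0.5, -0.1, -0.6]
gripper_width: -0.2
```

Run:
```python
from h import *
d=grab('wrist','w15');P=cloud(d);o=robot.get_obs(); print(o['time'],o['eef_pos'].round(1),o['ft_force'])
cv2.imwrite('pics/w15c.png',np.clip(cv2.resize(d['color'][130:300,100:400,::-1],None,fx=2.6,fy=2.6)*1.5,0,255).astype(np.uint8))
for u,v in((140,200),(200,200),(250,200),(300,200),(345,200)): print(P[v-3:v+4,u-3:u+4].reshape(-1,3).mean(0).round(1))
```

```text
29.2 [561.5 158.1  85.3] [-0.18839878 -0.06362695 -0.49031751]
[612.9 241.2  60.7]
[607.2 211.1  60.7]
[602.5 185.9  60.6]
[598.6 160.5  63.5]
[593.5 138.2  60.6]
```

View pics/w15c.png

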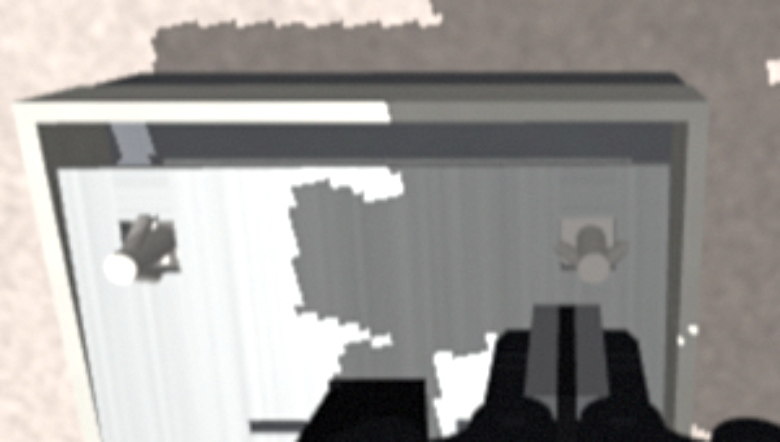

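arm_command:
  deltas:
    - [[0,0,0],[0,0,1.0],-1]
    - [[0,0,0],[0,0,1.0],-1]
    - [[0,0,0],[-2.0,0.4,0],-1]
    - [[0,0,0],[-2.1,0.4,0],-1]
    - [[0,0,0],[-2.1,0.4,0],-1]
    - [[0,0,0],[-2.0,0.3,0],-1]
    - [[0,0,0],[0,0,0],-1]
    - [[0,0,0],[0,0,-0.5],-1]
    - [[0,0,0],[0,0,-0.5],-1]
    - [[0,0,0],[0,0,0],-1]

```text
time: 30.45
eef_pos: [479.5, 172.8, 94.6]
eef_rot: [1.344, 1.116, -1.346]
ft_force: [-0.3, -0.2, 0.2]
gripper_width: 0.4
```

Run:
```python
from h import *
d=grab('wrist','w16');P=cloud(d);o=robot.get_obs(); print(o['time'],o['eef_pos'].round(1),o['ft_force'])
cv2.imwrite('pics/w16c.png',np.clip(d['color'][:,:,::-1]*1.5,0,255).astype(np.uint8))
```

```text
30.5 [479.5 172.9  94.8] [ 0.98746104  0.02225876 -0.22317501]
```

View pics/w16c.png

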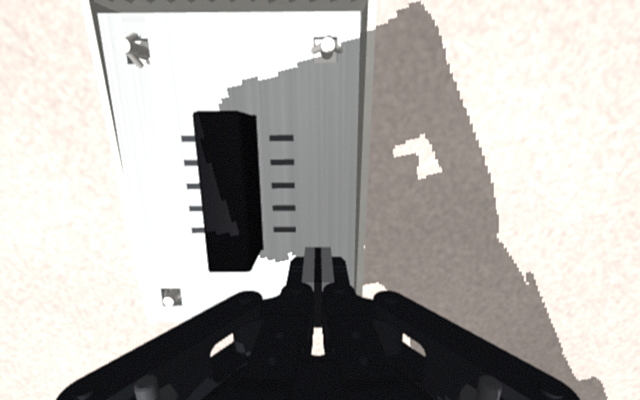

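arm_command:
  deltas:
    - [[0,0,0],[0,0,-0.2],-1]
    - [[0,0,0],[0,0,-0.1],-1]
    - [[0,0,0],[0,0,-0.1],-1]
    - [[0,0,0],[0,0,-0.1],-1]
    - [[0,0,0],[0,0,-0.1],-1]
    - [[0,0,0],[0,0,0],-1]
    - [[0,0,0],[0,0,0],-1]
    - [[0,0,0],[0,0,0],-1]
    - [[0,0,0],[0,0,0],-1]
    - [[0,0,0],[0,0,0],-1]

```text
time: 31.75
eef_pos: [479.4, 173.0, 89.4]
eef_rot: [1.345, 1.115, -1.345]
ft_force: [-2.7, -0.9, 3.1]
gripper_width: 0.1
```

arm_command:
  deltas:
    - [[0,0,0],[0,0,-0.1],-1]
    - [[0,0,0],[0,0,0],-1]
    - [[0,0,0],[0,0,-0.1],-1]
    - [[0,0,0],[0,0,0],-1]
    - [[0,0,0],[0,0,0],-1]
    - [[0,0,0],[0,0,0],-1]
    - [[0,0,0],[0,0,0],-1]
    - [[0,0,0],[0,0,0],-1]
    - [[0,0,0],[0,0,0],-1]
    - [[0,0,0],[0,0,0],-1]

```text
time: 33.0
eef_pos: [479.2, 173.0, 87.8]
eef_rot: [1.344, 1.116, -1.346]
ft_force: [-3.5, -1.5, 6.9]
gripper_width: -0.1
```

arm_command:
  deltas:
    - [[0,0,0],[0,0,-0.1],-1]
    - [[0,0,0],[0,0,0],-1]
    - [[0,0,0],[0,0,-0.1],-1]
    - [[0,0,0],[0,0,0],-1]
    - [[0,0,0],[0,0,0],-1]
    - [[0,0,0],[0,0,0],-1]
    - [[0,0,0],[0,0,0],-1]
    - [[0,0,0],[0,0,0],-1]
    - [[0,0,0],[0,0,0],-1]
    - [[0,0,0],[0,0,0],-1]

```text
time: 34.25
eef_pos: [479.5, 173.1, 85.3]
eef_rot: [1.345, 1.115, -1.345]
ft_force: [-0.6, 0.0, 0.6]
gripper_width: -0.4
```

arm_command:
  deltas:
    - [[0,0,0],[0,0,-0.1],-1]
    - [[0,0,0],[0,0,0],-1]
    - [[0,0,0],[0,0,-0.1],-1]
    - [[0,0,0],[0,0,0],-1]
    - [[0,0,0],[0,0,0],-1]
    - [[0,0,0],[0,0,0],-1]
    - [[0,0,0],[0,0,0],-1]
    - [[0,0,0],[0,0,0],-1]
    - [[0,0,0],[0,0,0],-1]
    - [[0,0,0],[0,0,0],-1]

```text
time: 35.5
eef_pos: [479.4, 173.1, 83.3]
eef_rot: [1.345, 1.115, -1.345]
ft_force: [0.3, 0.7, -0.2]
gripper_width: -0.0
```

arm_command:
  deltas:
    - [[0,0,0],[0,0,1.5],-1]
    - [[0,0,0],[0,0,2.0],-1]
    - [[0,0,0],[0,0,1.5],-1]
    - [[0,0,0],[0.5,2.6,0],-1]
    - [[0,0,0],[0.5,2.6,0],-1]
    - [[0,0,0],[0.5,2.6,0],-1]
    - [[0,0,0],[0,0,-1.5],-1]
    - [[0,0,0],[0,0,-1.5],-1]
    - [[0,0,0],[0,0,-1.0],-1]
    - [[0,0,0],[0,0,0],-1]

```text
time: 36.75
eef_pos: [493.0, 249.9, 91.5]
eef_rot: [1.343, 1.116, -1.349]
ft_force: [-0.8, -0.4, -0.2]
gripper_width: -0.1
```

Run:
```python
from h import *
for i in range(3): d=grab('wrist','w17')
s=grab('side','s17');P=cloud(d);o=robot.get_obs(); print(o['time'],o['eef_pos'].round(1),o['ft_force'])
cv2.imwrite('pics/w17c.png',np.clip(d['color'][:,:,::-1]*1.3,0,255).astype(np.uint8))
cv2.imwrite('pics/s17c.png',np.clip(cv2.resize(s['color'][220:340,220:400,::-1],None,fx=4,fy=4)*1.3,0,255).astype(np.uint8))
```

```text
36.95 [495.  250.9  93.8] [ 1.25864139  0.56315476 -0.18378265]
```

View pics/w17c.png

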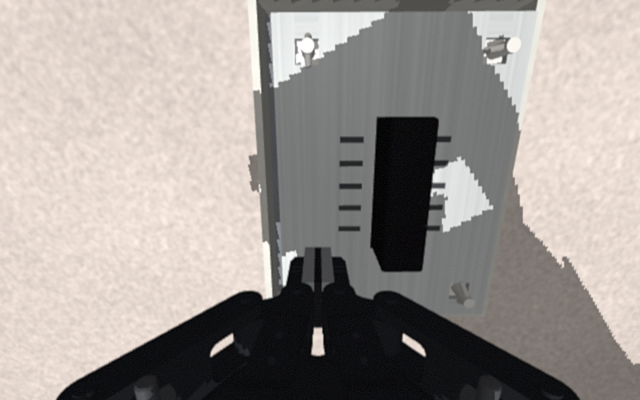

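View pics/s17c.png

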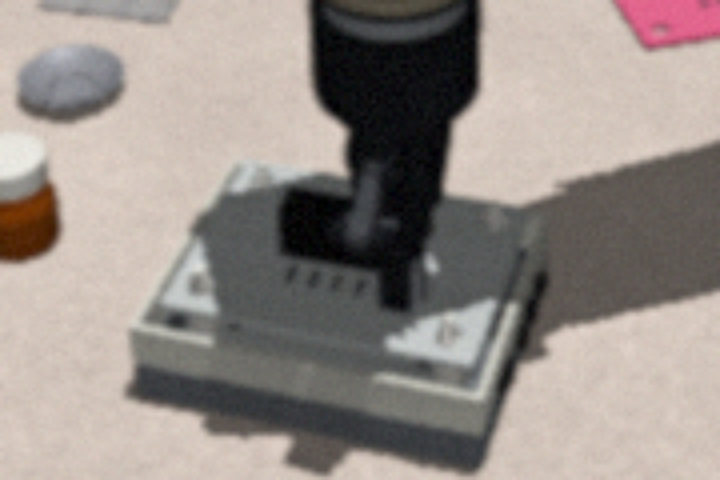

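arm_command:
  deltas:
    - [[0,0,0],[0,0,-0.1],-1]
    - [[0,0,0],[0,0,-0.1],-1]
    - [[0,0,0],[0,0,-0.1],-1]
    - [[0,0,0],[0,0,-0.1],-1]
    - [[0,0,0],[0,0,-0.1],-1]
    - [[0,0,0],[0,0,-0.1],-1]
    - [[0,0,0],[0,0,0],-1]
    - [[0,0,0],[0,0,0],-1]
    - [[0,0,0],[0,0,0],-1]
    - [[0,0,0],[0,0,0],-1]

```text
time: 38.2
eef_pos: [494.5, 251.1, 87.3]
eef_rot: [1.345, 1.115, -1.345]
ft_force: [0.8, 0.1, 0.2]
gripper_width: 0.1
```

arm_command:
  deltas:
    - [[0,0,0],[0,0,-0.1],-1]
    - [[0,0,0],[0,0,0],-1]
    - [[0,0,0],[0,0,-0.1],-1]
    - [[0,0,0],[0,0,0],-1]
    - [[0,0,0],[0,0,0],-1]
    - [[0,0,0],[0,0,0],-1]
    - [[0,0,0],[0,0,0],-1]
    - [[0,0,0],[0,0,0],-1]
    - [[0,0,0],[0,0,0],-1]
    - [[0,0,0],[0,0,0],-1]

```text
time: 39.45
eef_pos: [494.4, 251.1, 85.3]
eef_rot: [1.345, 1.115, -1.345]
ft_force: [0.0, -0.3, -0.8]
gripper_width: -0.4
```

arm_command:
  deltas:
    - [[0,0,0],[0,0,-0.1],-1]
    - [[0,0,0],[0,0,0],-1]
    - [[0,0,0],[0,0,-0.1],-1]
    - [[0,0,0],[0,0,0],-1]
    - [[0,0,0],[0,0,-0.1],-1]
    - [[0,0,0],[0,0,0],-1]
    - [[0,0,0],[0,0,0],-1]
    - [[0,0,0],[0,0,0],-1]
    - [[0,0,0],[0,0,0],-1]
    - [[0,0,0],[0,0,0],-1]

```text
time: 40.7
eef_pos: [494.5, 251.3, 82.6]
eef_rot: [1.346, 1.116, -1.345]
ft_force: [-1.5, 1.8, 5.2]
gripper_width: 0.3
```

arm_command:
  deltas:
    - [[0,0,0],[0,0,-0.1],-1]
    - [[0,0,0],[0,0,0],-1]
    - [[0,0,0],[0,0,0],-1]
    - [[0,0,0],[0,0,-0.1],-1]
    - [[0,0,0],[0,0,0],-1]
    - [[0,0,0],[0,0,0],-1]
    - [[0,0,0],[0,0,0],-1]
    - [[0,0,0],[0,0,0],-1]
    - [[0,0,0],[0,0,0],-1]
    - [[0,0,0],[0,0,0],-1]

```text
time: 41.95
eef_pos: [494.7, 252.0, 81.9]
eef_rot: [1.346, 1.116, -1.345]
ft_force: [-5.2, 2.9, 11.1]
gripper_width: 0.1
```

arm_command:
  deltas:
    - [[0,0,0],[0,0,1.0],-1]
    - [[0,0,0],[0,0,2.5],-1]
    - [[0,0,0],[0,0,2.5],-1]
    - [[0,0,0],[1.2,-1.2,2.5],-1]
    - [[0,0,0],[1.5,-1.2,2.0],-1]
    - [[0,0,0],[1.5,-1.2,1.0],-1]
    - [[0,0,0],[1.5,-1.2,0.5],-1]
    - [[0,0,0],[1.3,-0.6,0],-1]
    - [[0,0,0],[0,0,0],-1]
    - [[0,0,0],[0,0,0],-1]

```text
time: 43.2
eef_pos: [563.7, 197.1, 199.1]
eef_rot: [1.344, 1.117, -1.347]
ft_force: [-0.2, 0.4, 0.1]
gripper_width: 0.0
```

Run:
```python
from h import *
for i in range(8): d=grab('wrist','w18')
P=cloud(d);o=robot.get_obs(); print(o['time'],o['eef_pos'].round(1),o['ft_force'])
cv2.imwrite('pics/w18c.png',np.clip(cv2.resize(d['color'][120:330,210:430,::-1],None,fx=2.8,fy=2.8)*1.4,0,255).astype(np.uint8))
```

```text
43.6 [564.3 197.3 200.4] [-0.33235841 -0.30267336  0.20595208]
```

View pics/w18.png

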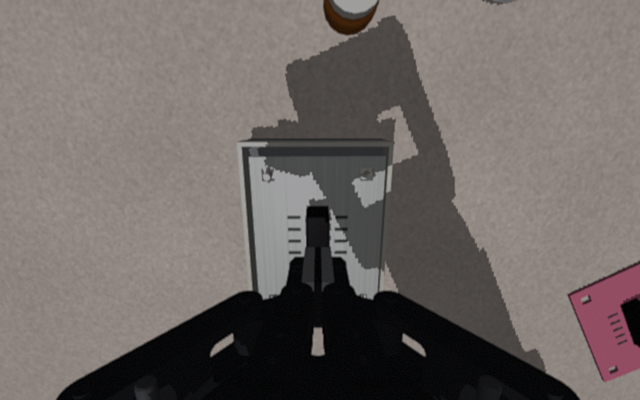

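View pics/w18c.png

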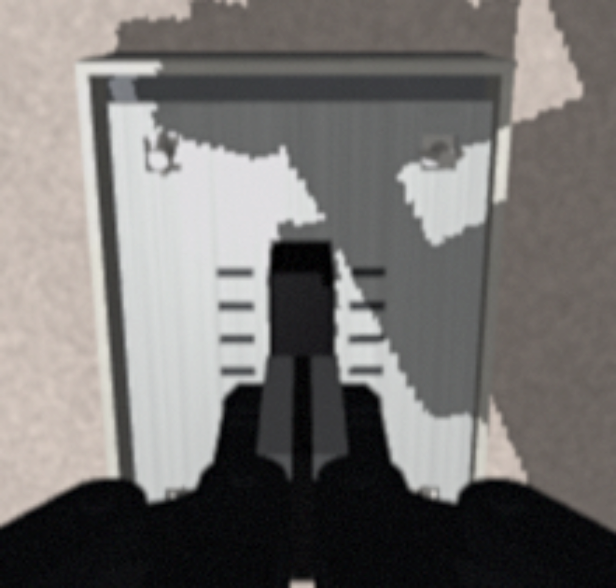

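arm_command:
  deltas:
    - [[0,0,0],[-1,0.2,1],1]
    - [[0,0,0],[-2,0.4,2],1]
    - [[0,0,0],[-1,0.2,2],1]
    - [[0,0,0],[0,0,0],1]
    - [[0,0,0],[0,0,0],1]
    - [[0,0,0],[0,0,0],1]
    - [[0,0,0],[0,0,0],1]
    - [[0,0,0],[0,0,0],1]
    - [[0,0,0],[0,0,0],1]
    - [[0,0,0],[0,0,0],1]

```text
time: 44.85
eef_pos: [524.5, 205.0, 250.2]
eef_rot: [1.345, 1.115, -1.345]
ft_force: [-0.6, -0.3, 0.1]
gripper_width: 85.2
```

Run:
```python
from h import *
for i in range(2): d=grab('wrist','w19')
s=grab('side','s19');P=cloud(d);o=robot.get_obs(); print(o['time'],o['eef_pos'].round(1))
cv2.imwrite('pics/w19c.png',np.clip(cv2.resize(d['color'][110:300,220:420,::-1],None,fx=3,fy=3)*1.5,0,255).astype(np.uint8))
cv2.imwrite('pics/s19c.png',np.clip(cv2.resize(s['color'][240:340,235:375,::-1],None,fx=5,fy=5)*1.3,0,255).astype(np.uint8))
ex=np.array([.983,-.185]);ey=np.array([.185,.983]);c0=np.array([528.4,204.2])
for nm,dd in(('wrist',d),('side',s)):
    Q=cloud(dd).reshape(-1,3);b=np.median(Q[(np.abs(Q[:,2])<8)][:,2])
    for x,y in((50,30),(50,-30),(-50,-30),(-50,30),(70,20),(70,-20),(-70,-20),(-70,20)):
        p=c0+x*ex+y*ey;m=(np.linalg.norm(Q[:,:2]-p,axis=1)<6)&(Q[:,2]>40)&(Q[:,2]<90);print(nm,x,y,np.median(Q[m,2]).round(1),m.sum())
    print('bench',b)
```

```text
45.0 [524.5 205.  250.4]
wrist 50 30 61.4 107
wrist 50 -30 61.3 110
wrist -50 -30 61.2 83
wrist -50 30 61.3 81
wrist 70 20 61.2 116
wrist 70 -20 61.2 114
wrist -70 -20 61.0 78
wrist -70 20 61.0 78
bench -0.03921326163111871
side 50 30 62.0 19
side 50 -30 61.7 10
side -50 -30 62.2 17
side -50 30 61.5 20
side 70 20 61.4 21
side 70 -20 61.4 16
side -70 -20 61.8 20
side -70 20 61.3 22
bench 0.2699566616808511
```

View pics/w19c.png

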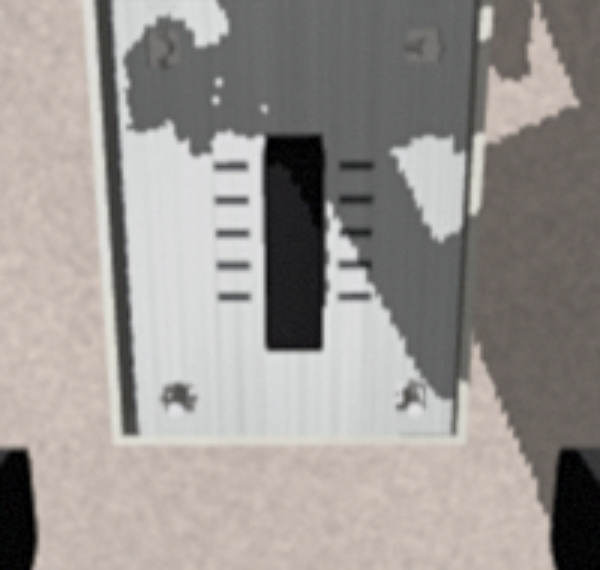

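View pics/s19c.png

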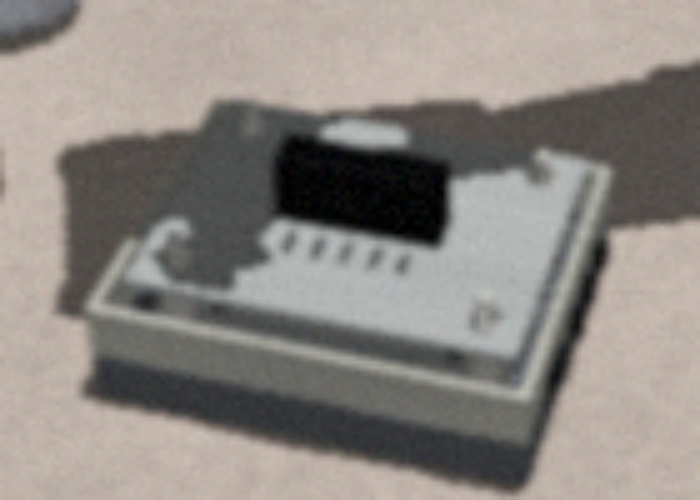

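The plate top is level at 61.0–61.4 mm all round, which matches the measured 57 mm shoulders plus 4 mm of plate. All four posts stand through with their prongs sprung out, so I'm handing in.

Run:
```python
from h import *
print(robot.finish_job()); print(robot.get_obs()['time'])
```

```text
the job is handed in; nothing more can be done
None
the job is handed in; nothing more can be done
```

I laid the aluminium cover on the four posts, pressed the plate at each corner, and handed the job in at about 45 s; no verdict is reported.

- **Placing:** I measured the post tips with the wrist camera and carried the cover over by its grip. A second look just above the tips showed the holes about 1 mm off, so I shifted the cover and lowered it until the tips stood in the holes. Then I let go.
- **Pressing, with shut fingers on the plate:**
  - +x+y took up to 9.3 N and went through.
  - −x−y rose to 6.9 N, then fell to about 0 as it clicked.
  - +x−y showed at most 2.6 N. It was already home when I looked, so I saw no clear click in the force there.
  - −x+y gave no resistance until it met a hard stop, 11 N at the last reading. I think it had gone down when I pressed its neighbour.
- **Last checks:**
  - The wrist camera put the plate top at 61.0–61.4 mm at eight places, and the side camera at 61.3–62.2 mm. Fully home would be about 61 mm (57 mm shoulders plus the 4 mm plate).
  - The prongs showed above the plate at all four posts.
  - The gripper was open and clear of everything, and the arm never went near the jar, dish or tray.
- **Not checked or not matching:**
  - I had no reading of the pin joints, so "home" rests on the heights and pictures alone.
  - Before pressing, the cover's underside measured about 65–66 mm, lower than the roughly 68 mm I expected from the measured shoulders. Part of this may be the arm still settling.
  - Forces were read only at the end of each move, so short peaks in between were not seen.

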